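# Set a leg blank in the dowelling board

## Task

The dowelling board has two finished turned feet left standing on it: first put them upright into the two empty cells of the divided crate, one in each, and let go of them. Then take the plain square leg blank from the bench, stand it on the board in the corner and press it firmly flush against both fences at once, ready for its dowel holes to be drilled, and finish while still holding it pressed there. Leave everything else on the bench as it is.

Things in the scene. Friction and masses are not known exactly. Their poses are not given: they have to be found in the camera images.
- jig: Dowelling board, fixed to the bench: plywood base 200 mm (its x) by 240 mm (its y), 18 mm thick. Origin at the centre of its underside; its x points to the back fence, its y to the side fence, z up.
- back_fence: Beech fence along the board's far (+x) edge, 20 mm thick (jig x), 240 mm long (jig y), 34 mm high above the board (top 52 mm above the bench), two steel drill bushes through it. Rigid. Origin at the centre of its underside, axes as the jig's; its working face is 10 mm to -x.
- side_fence: The same along the board's +y edge: 168 mm long (jig x), 20 mm thick (jig y), 34 mm high; it stops 12 mm short of the back fence (chip gap). Rigid. Origin at the centre of its underside, axes as the jig's; its working face is 10 mm to -y.
- corner (a point): Inner corner: where the planes of the two fences' working faces and the top of the board meet; axes as the jig's, so the room for the blank lies to its -x and -y. A blank seated there has its centre 22 mm to -x, 22 mm to -y and 55 mm above. Wood drags on wood: a blank that is pressed down on the board resists sliding, and only a push that is kept up keeps it against the fences.
- blank_mid (a point): Leg blank: a plain square oak post 44 x 44 mm, 110 mm tall, standing upright on the bench; pencilled diagonals on its top; 0.14 kg. The point is at its centre, half-way up; x and y are square to its sides, z up. Grip it about 10 mm above half-way up, firmly: the fingertips then stay clear above the 34 mm fences when it stands in the corner, and it does not tip over the fences under a moderate push.
- foot_a_mid (a point): Turned foot standing on the board: 44 mm square, 100 mm tall: a square block 44 x 44 x 35 mm below, a narrow neck, then a round barrel 40 mm in diameter from 54 to 89 mm above its underside (grip it there), narrowing at the top; 0.11 kg, oak. The point is on its axis, half-way up (50 mm above its underside), z up when it stands upright.
- foot_b_mid (a point): Another such turned foot standing on the board, same sizes; point likewise half-way up on its axis.
- crate: Divided plywood crate, fixed: 166 x 166 mm, 50 mm high, floor 6 mm, walls and dividers 6 mm and up to the rim, four open cells 74 x 74 mm whose centres lie 40 mm from its middle along its x and its y. Origin at the centre of its underside, axes square to its sides, z up.
- felt_1: 40 mm square of grey felt, 1 mm thick, on the floor of one empty cell, at the cell's centre. Origin at the centre of its underside (6 mm above the bench); axes as the crate's. A foot standing in the cell stands at that level (the felt gives no height).
- felt_2: The same in the other empty cell.
- foot_c_mid (a point): Turned foot, same sizes, already standing in a cell of the crate; point half-way up. To be left.
- foot_d_mid (a point): Another turned foot already in a cell of the crate; point half-way up. To be left.
- sanding_block: Cork sanding block 105 x 60 x 32 mm lying on the bench; origin under its centre, x along its length. Bystander.
- try_square: Try square lying on the bench: dark wooden stock 18 x 110 x 22 mm along its y, steel blade reaching 160 mm to +x; origin under the stock's centre. Bystander.
- glue_bottle: White bottle, 60 mm in diameter, 170 mm tall; origin under its centre. Bystander.
- dowel_tin: Open tin 72 mm in diameter, 75 mm tall, with dowel rods standing in it up to 90 mm; origin under its centre. Bystander.
- mallet: Mallet 260 mm long lying along its x, handle to -x. Bystander.
- pencil: Flat carpenter's pencil 190 mm long lying along its x; origin under its middle. Bystander.
Not all that is in view belongs to the job. Leave any orange look-alike of the part that bears foot_b_mid alone.

How it is judged:
On the way, in this order (a step that is already met when the one before it is completed fails the run):
1. both feet from the board stand upright, let go, one in each of the crate's two empty cells (((horizontal distance between foot_a_mid and felt_1 below 0.025 m and z of foot_a_mid in the frame of felt_1 below 0.056 m and angle between each of foot_a_mid, foot_b_mid's own z axis and vertical below 0.1 rad and horizontal distance between foot_b_mid and felt_2 below 0.025 m and z of foot_b_mid in the frame of felt_2 below 0.056 m) or (horizontal distance between foot_a_mid and felt_2 below 0.025 m and z of foot_a_mid in the frame of felt_2 below 0.056 m and angle between each of foot_a_mid, foot_b_mid's own z axis and vertical below 0.1 rad and horizontal distance between foot_b_mid and felt_1 below 0.025 m and z of foot_b_mid in the frame of felt_1 below 0.056 m)) and contact force between the fingers and foot_a below 0.3 N and linear speed of each of foot_a, foot_b below 0.03 m/s and contact force between the fingers and foot_b below 0.3 N), for 0.2 s.
2. the blank stands on the board, pressed flush against both fences by the gripper (contact force between blank and back_fence above 1.5 N and contact force between blank and side_fence above 1.5 N and contact force between the fingers and blank above 1.5 N and x of blank_mid in the frame of corner between -0.027 and -0.018 m and y of blank_mid in the frame of corner between -0.027 and -0.018 m and z of blank_mid in the frame of corner between 0.051 and 0.059 m and angle between blank_mid's own z axis and vertical below 0.05 rad and (angle between the x axis of blank_mid and the x axis of corner, either way round below 0.06 rad or angle between the x axis of blank_mid and the y axis of corner, either way round below 0.06 rad) and linear speed of blank below 0.02 m/s), for 0.5 s.
At the end, for the whole second after the job is handed in: Both feet stand upright (0.1 rad), let go and at rest, one in each cell that was empty; the gripper still holds the blank still and upright (0.05 rad) on the board (4 mm), square (0.06 rad) and within 4 mm of its place in the corner, pressing over 1.5 N on each fence (all of step 1 and all of step 2); the arm keeps its last pose, push and grip.
It fails at once if one of the other things on the bench is disturbed (moved more than 25 mm) (distance of any of sanding_block, try_square, glue_bottle, dowel_tin, mallet, pencil from where it was at the start of the episode above 0.025 m).
It fails at once if a foot already in the crate is shifted more than 25 mm or knocked over (distance of any of foot_c_mid, foot_d_mid from where it was at the start of the episode above 0.025 m).
It also fails if it takes over 72 s, if anything falls off the work surface, if the arm or the gripper's body presses on something with over 40 N, if the wrist force passes 120 N, or if a joint passes its speed limit or range.

## Robot

A 6-joint arm with a two-finger parallel gripper is mounted at the origin on the work surface. World frame = base frame: x ahead of the robot, y to its left, z up, the work surface at z = 0. Lengths are in m, angles in rad, forces in N, time in s.
With the tool pointing down it reaches from about 0.25 to 0.775 m from the base axis. Payload 4 kg.
Tool frame: the origin (TCP) lies between the finger pads; the fingertips stand 14 mm ahead of it and the grasp point (between the pads) lies 5 mm behind it; z points along the fingers, y is the direction in which the jaws open and shut (so a half turn about z gives the same grasp; the last joint's range is limited). The gripper opens to 94 mm and grips with 3 to 60 N. Pads are 16 mm wide; open, the fingers measure 119 mm over their backs; the gripper's body (75 mm by 177 mm) begins 78 mm behind the grasp point.
Start: joints at [1.055, 0.087, 1.371, -0, 1.684, -0.103], TCP at [0.221, 0.504, 0.22] pointing down, gripper open.
Joint ranges: [-3.1, 3.1], [-0.76, 2.03], [0.27, 2.55], [-1.08, 4.22], [0.17, 2.65], [-2.57, 2.57]. Speed limits (rad/s): [2.79, 2.79, 3.14, 3.14, 3.14, 3.14].

## Interface

Orientations are given as [roll, pitch, yaw] about the fixed x, y, z axes, in that order (R = Rz(yaw) Ry(pitch) Rx(roll)).
In Python, from bench import robot, cams, spotter gives the robot as it stands.
- The arm moves only by the shell command python3 -m inch 'ROWS'. ROWS is JSON, a list of rows, each an object of numbers: "grip": the opening, from 0 (shut) to 1 (fully open); "dx", "dy", "dz": the shift along the tool's x, y, z in units of 25 mm (1.0 is 25 mm); "rx", "ry", "rz": the turn, a rotation vector about the tool's x, y, z in units of 5 degrees (1.0 is 5 degrees). A call has 1 to 12 rows; each row shifts and turns the pose as measured when the row begins, along the tool's axes as they then stand; what a row does not reach is not made up. A row lasts 1/8 s, in which the tool goes at most 62.5 mm and 10.7 degrees, less where a joint would pass 70% of its speed; a pose out of reach is approached as far as the arm can. A call is refused whole if a number of a shift passes 1 or a number of a turn 1, either way. A call with a gripper value outside its range is refused whole. The fingers move at their own pace and stop on an object; the grip force is fixed at half the most. Time passes only in rows, so rows that do not move let the fingers close. It gives the time, the measured TCP pose, the force and the opening at its end, in the units of the state.
- robot.get_obs(): the state, without advancing time (a new reading comes with each control period).
- cams.snapshot(name): name is "scene" or "top" or "wrist"; returns a dict with "frame" (420x560x3 uint8, red, green, blue), "intrinsics" (3x3 intrinsics, pixels), "k1" (the pictures are not rectified: a ray, as slopes to the right and down, at radius r is drawn at 1 + k1 r^2 times it, then the intrinsics apply), "eye" and "orientation" of the camera in the world. Camera axes: x right, y up, looking along -z (the intrinsics and any distortion apply to the point x, -y, -z); pixel columns grow to the right and rows downward; lengths in m; the calibration is good to about 2 mm. A picture is of the moment at which its call begins. There is no depth.
- robot.close_job(): hands the job in, once; it reports no verdict.
Trained networks look in a picture, given as the dict that the camera call returned (one of the last four; its "shot" number tells which), for a name from the list of things; names that differ only in an ending like _2 or _b are one class to them, and where a whole thing is asked for, a point or a joint stands for the part that bears it (a point fixed in the world has none). Each returns a list of dicts, best first, with "score" (0 to 1); they miss things now and then, are a little off and sometimes report something else, mostly with a low value. They report only what shows in the picture. A call takes as long as a camera call. They do not tell look-alikes from the thing itself.
- spotter.regions_of(picture, query): "pixels" (420x560 bool, what is visible of it) and "extent" ([left, top, right, bottom] in pixels, round what is visible of it).
- spotter.place_of(picture, query): "pixel" ([column, row] in pixels: a listed point, or the origin of a listed thing).
The state is a dict: "time": time; "joint_positions": joint angles; "qvel": joint speeds; "joint_torque": joint torques, N m; "tool_pos": TCP position; "ee_rot": TCP orientation; "wrist_force": force on the tool from outside, world axes, zero at the start; "wrist_torque": the same for the moment, N m; "width": finger opening in m.
Only numpy, scipy, OpenCV 4.12 (cv2) and the standard library are available. Lean on these libraries where they do the work, as an engineer would, in place of code of your own. Each camera call takes 0.05 s, during which the arm holds its last target.

## Working session

There is one attempt and no reset: what is moved stays moved. The work goes in short steps, Python scripts to look and compute and a shell command to move; the robot and the scene stay as the last step left them, time stands still between calls to the robot, and variables do not carry over. Pictures are saved under pics/ and viewed, and the job is handed in when it is done.

```bash
ls; mkdir -p pics
cat > h.py <<'E'
import numpy as np, cv2
from scipy.spatial.transform import Rotation as Ro
from bench import robot,cams,spotter
def Rcam(p):
    o=np.array(p["orientation"],float)
    if o.shape==(3,3): return o
    return Ro.from_euler('xyz',o).as_matrix() if o.size==3 else None
def ray(p,px):
    K=np.array(p["intrinsics"]);k1=p["k1"]
    d=np.array([(px[0]-K[0,2])/K[0,0],(px[1]-K[1,2])/K[1,1]]);u=d.copy()
    for _ in range(30): u=d/(1+k1*(u@u))
    return np.array(p["eye"]),Rcam(p)@np.array([u[0],-u[1],-1.])
def at_z(p,px,z):
    e,d=ray(p,px); return e+d*(z-e[2])/d[2]
def proj(p,X):
    c=Rcam(p).T@(np.array(X)-np.array(p["eye"]));u=np.array([c[0],-c[1]])/-c[2]
    u=u*(1+p["k1"]*(u@u));K=np.array(p["intrinsics"]);return np.array([K[0,0]*u[0]+K[0,2],K[1,1]*u[1]+K[1,2]])
def snap(n,f=None):
    p=cams.snapshot(n)
    if f: cv2.imwrite('pics/'+f,p["frame"][:,:,::-1])
    return p
E
python3 - <<'E'
from h import *
for n in["top","scene","wrist"]:
    p=snap(n,n+'0.png');print(n,p["eye"],p["orientation"],p["intrinsics"],p["k1"])
print(robot.get_obs())
E
```

```text
pics
top [ 0.47658258 -0.08652935  1.02131294] [ 0.12466349  0.01595391 -1.54497101] [[403.79189101   0.         277.22523577]
 [  0.         403.79189101 208.89673183]
 [  0.           0.           1.        ]] -0.07519168563084626
scene [ 1.21445664 -0.45860459  0.9908707 ] [ 0.68134115 -0.01767574  1.03825751] [[510.2031556    0.         284.48371007]
 [  0.         510.2031556  209.50177528]
 [  0.           0.           1.        ]] -0.14905061235488434
wrist [0.15246868 0.53403268 0.38365958] [-0.25723303  0.00264401  1.15718752] [[335.30935884   0.         284.11362847]
 [  0.         335.30935884 204.51808087]
 [  0.           0.           1.        ]] -0.07692506761021069
{'time': 0.15, 'joint_positions': array([ 1.05489507e+00,  8.78106202e-02,  1.37186730e+00, -3.45190511e-05,
        1.68359320e+00, -1.03132208e-01]), 'qvel': array([ 6.15743693e-04, -2.62082353e-03, -4.44206878e-03,  3.46954528e-04,
       -1.56484510e-03,  4.03030743e-05]), 'joint_torque': array([ 1.88536877e-03, -3.40648556e+01, -3.02791321e+01,  7.18978699e-02,
        3.06010852e-02, -1.41868773e-04]), 'tool_pos': array([0.22047189, 0.50345839, 0.21857934]), 'ee_rot': array([-3.13991958e+00, -1.38672679e-04,  2.72881963e+00]), 'wrist_force': array([-0.36075906, -0.06941054, -0.2486127 ]), 'wrist_torque': array([0.02144827, 0.02814357, 0.00809815]), 'width': 0.09410767778649766}
```

View pics/top0.png

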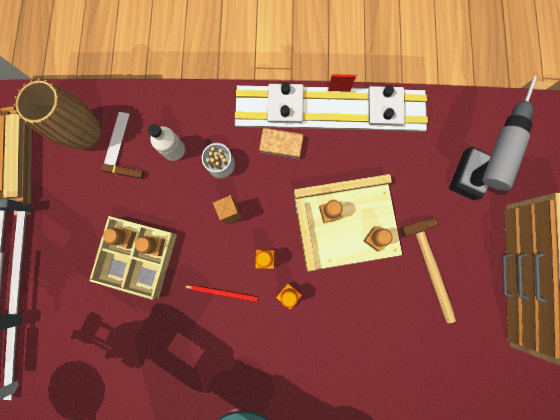

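View pics/scene0.png

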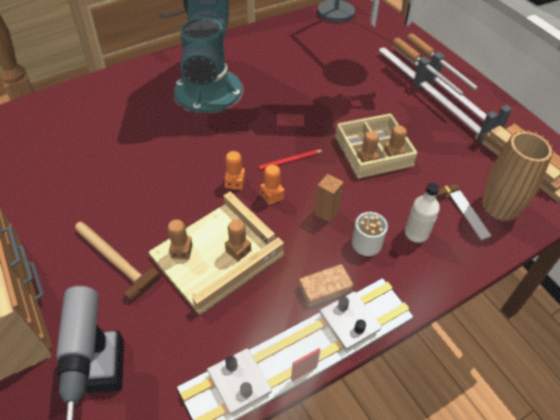

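Run:
```python
from h import *
Z={'foot_a_mid':None,'blank_mid':.055,'corner':.018,'jig':0,'back_fence':.018,'side_fence':.018,'crate':0,'felt_1':.006,'glue_bottle':0,'dowel_tin':0,'sanding_block':0,'try_square':0,'mallet':.0}
for n in["top","scene"]:
    p=snap(n)
    for q in Z:
        for r in spotter.place_of(p,q)[:6]:
            if r["score"]<.2: continue
            zs=[.056,.068] if Z[q] is None else [Z[q]]
            print(n,q,round(r["score"],2),np.round(r["pixel"],1),[np.round(at_z(p,r["pixel"],z)[:2],4) for z in zs])
```

```text
top foot_a_mid 0.73 [145.2 277. ] [array([0.4252, 0.2441]), array([0.4258, 0.24  ])]
top foot_a_mid 0.58 [381.7 235.9] [array([ 0.538 , -0.3196]), array([ 0.5372, -0.3167])]
top foot_a_mid 0.54 [116.1 237.3] [array([0.5181, 0.3224]), array([0.5176, 0.3173])]
top blank_mid 0.93 [225.3 210.8] [array([0.5896, 0.0575])]
top blank_mid 0.52 [115. 270.] [array([0.4392, 0.3201])]
top corner 0.65 [123.4 169.3] [array([0.6954, 0.3326])]
top corner 0.55 [299.5 200.3] [array([ 0.6249, -0.1226])]
top jig 0.72 [346.6 223.5] [array([ 0.571 , -0.2439])]
top back_fence 0.66 [379.6 240.3] [array([ 0.5294, -0.3235])]
top back_fence 0.6 [340.2 190.9] [array([ 0.6513, -0.2246])]
top back_fence 0.21 [434.1 268.9] [array([ 0.4614, -0.4595])]
top side_fence 0.88 [306.2 234.3] [array([ 0.54  , -0.1409])]
top crate 0.81 [135.7 259.5] [array([0.4655, 0.2907])]
top crate 0.44 [306.5 237. ] [array([ 0.5344, -0.1427])]
top felt_1 0.66 [118.  269.1] [array([0.4398, 0.333 ])]
top felt_1 0.55 [333.5 213.1] [array([ 0.5961, -0.2096])]
top felt_1 0.54 [145.1 279.3] [array([0.4167, 0.2611])]
top glue_bottle 0.56 [176.3
[... 988 characters left out ...]
7 217.8] [array([ 0.5204, -0.1358])]
scene side_fence 0.54 [418.5 229.8] [array([0.7584, 0.2063])]
scene crate 0.81 [369.8 151. ] [array([0.468 , 0.2778])]
scene crate 0.38 [288.1 162. ] [array([0.3931, 0.0571])]
scene felt_1 0.53 [382.2 137.6] [array([0.4459, 0.3376])]
scene felt_1 0.4 [355.6 142.6] [array([0.4257, 0.2583])]
scene glue_bottle 0.87 [418.6 231.1] [array([0.7532, 0.2162])]
scene dowel_tin 0.59 [369.  240.5] [array([0.7142, 0.0923])]
scene sanding_block 0.93 [322.8 288.6] [array([ 0.7694, -0.0766])]
scene try_square 0.94 [440.3 195.3] [array([0.6918, 0.3429])]
scene mallet 0.72 [248.8 216.9] [array([ 0.5076, -0.124 ])]
scene mallet 0.56 [109.6 256.6] [array([ 0.4501, -0.4654])]
```

The top view shows the board at about (350,225) with two brown feet at (333,208) and (380,238). The crate is at (133,258), with its empty felt cells in the lower row. The blank is at (226,208). I'll leave the orange look-alikes at (264,260) and (289,296) alone. Zooming in next.

Run:
```python
from h import *
f=cv2.imread('pics/top0.png');g=cv2.imread('pics/scene0.png')
def crop(im,x0,y0,w,h,s,n):
    c=cv2.resize(im[y0:y0+h,x0:x0+w],None,fx=s,fy=s,interpolation=cv2.INTER_CUBIC)
    for i in range(0,w,10):
        cv2.putText(c,str(x0+i),(i*s,8),0,.3,(255,255,255),1) if i%20==0 else 0
        c[::6,i*s]=(255,255,255)
    for i in range(0,h,10):
        cv2.putText(c,str(y0+i),(0,i*s+4),0,.3,(255,255,255),1) if i%20==0 else 0
        c[i*s,::6]=(255,255,255)
    cv2.imwrite('pics/'+n,c)
crop(f,285,165,130,110,6,'zb.png');crop(f,85,205,100,100,6,'zc.png')
crop(g,145,190,145,120,5,'zsb.png')
```

```text
(no output)
```

View pics/zb.png

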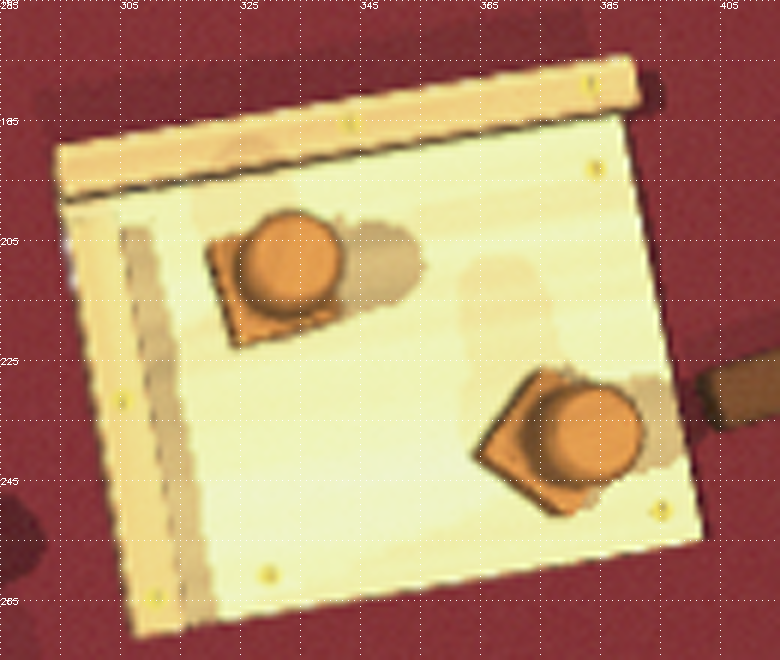

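View pics/zc.png

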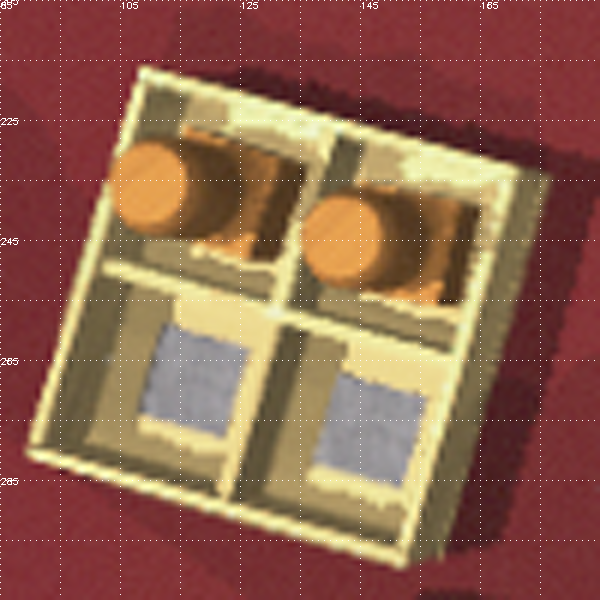

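View pics/zsb.png

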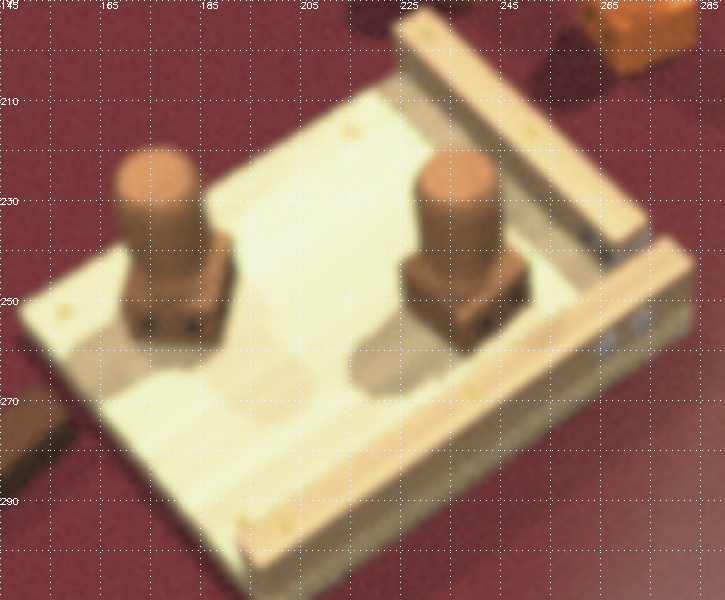

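```bash
cat > fit.py <<'E'
from h import *
from scipy.optimize import least_squares
import sys
p=snap("top");q=snap("scene")
def full(x0,y0,s,a): return np.array([x0+(a[0]+.5)/s-.5,y0+(a[1]+.5)/s-.5])
zb=lambda *a:full(285,165,6,a); zc=lambda *a:full(85,205,6,a); zs=lambda *a:full(145,190,5,a)
jig=[(p,zb(55,148),(100,120,52)),(p,zb(632,55),(100,-120,52)),(p,zb(640,105),(80,-120,52)),(p,zb(62,202),(80,120,52)),(p,zb(133,637),(-100,120,52)),(p,zb(702,540),(-100,-120,18)),
(q,zs(20,310),(-100,-120,18)),(q,zs(693,262),(100,120,52)),(q,zs(668,238),(80,120,52)),(q,zs(260,570),(100,-120,52)),(q,zs(648,220),(68,120,52)),(q,zs(425,10),(-100,120,52)),(q,zs(398,30),(-100,100,52))]
crate=[(p,zc(142,68),(83,83,50)),(p,zc(517,172),(83,-83,50)),(p,zc(407,565),(-83,-83,50)),(p,zc(30,452),(-83,83,50)),(p,zc(277,312),(0,0,50))]
def fit(obs,x0,n):
    def f(x):
        R=np.array([[np.cos(x[2]),-np.sin(x[2])],[np.sin(x[2]),np.cos(x[2])]]);o=[]
        for c,px,m in obs:
            m=np.array(m)/1000.;o.append(proj(c,np.r_[R@m[:2]+x[:2],m[2]])-px)
        return np.concatenate(o)
    s=least_squares(f,x0);print(n,np.round(s.x,4));print(np.round(s.fun.reshape(-1,2),1).tolist());return s.x
for nm in('p','q'):
    fit([o for o in jig if o[0] is (p if nm=='p' else q)],[.57,-.24,.1],'jig '+nm)
J=fit(jig,[.57,-.24,.1],'jig');C=fit(crate,[.465,.28,-.2],'crate')
R=lambda a:np.array([[np.cos(a),-np.sin(a)],[np.sin(a),np.cos(a)]])
print('corner',J[:2]+R(J[2])@[.08,.1],'seat',J[:2]+R(J[2])@[.058,.078])
for m in[(-.04,.04),(-.04,-.04),(.04,.04),(.04,-.04)]: print('cell',m,C[:2]+R(C[2])@m)
print('felt px',at_z(p,zc(193,382),.007),at_z(p,zc(370,428),.007))
# feet
for n,t,b,s in[('A',zb(290,262),[zb(208,243),zb(237,347)],zs(458,175)),('B',zb(588,434),[zb(473,455),zb(545,370),zb(562,515)],zs(157,177))]:
    print(n,'top',at_z(p,t,.107)[:2],'scene',at_z(q,s,.115)[:2],'base',[np.round(at_z(p,x,.053)[:2],4) for x in b])
for c,nm in((p,'top'),(q,'scene')):
    for r in spotter.regions_of(c,'blank_mid')[:2]: print(nm,r["score"],r["extent"])
f=p["frame"][180:240,195:255,::-1];cv2.imwrite('pics/zbl.png',cv2.resize(f,None,fx=10,fy=10,interpolation=cv2.INTER_CUBIC))
f=q["frame"][165:230,305:355,::-1];cv2.imwrite('pics/zbs.png',cv2.resize(f,None,fx=9,fy=9,interpolation=cv2.INTER_CUBIC))
E
python3 fit.py
```

```text
jig p [ 0.5703 -0.2423  0.1853]
[[-0.4, 0.1], [-0.0, 0.1], [0.2, -0.3], [-0.2, -0.9], [0.3, 0.5], [0.1, 0.4]]
jig q [ 0.5722 -0.244   0.1847]
[[-0.0, 0.1], [0.6, 0.5], [-0.2, -0.2], [-0.2, -0.1], [0.4, 0.1], [0.3, -0.3], [-0.8, -0.2]]
jig [ 0.5712 -0.2431  0.1848]
[[-0.0, -0.3], [0.3, -0.2], [0.6, -0.6], [0.1, -1.3], [0.7, 0.2], [0.5, 0.1], [0.1, -0.3], [0.7, -0.0], [-0.1, -0.7], [-0.0, -0.6], [0.5, -0.3], [0.4, -0.7], [-0.7, -0.6]]
crate [ 0.4724  0.2867 -0.2314]
[[0.2, -0.7], [1.0, -0.8], [0.2, 0.5], [-0.8, 0.8], [-0.7, 0.1]]
corner [ 0.63144047 -0.13014   ] seat [ 0.61385794 -0.15580816]
cell (-0.04, 0.04) [0.44261109 0.33480275]
cell (-0.04, -0.04) [0.42426767 0.25693415]
cell (0.04, 0.04) [0.52047969 0.31645933]
cell (0.04, -0.04) [0.50213628 0.23859073]
felt px [0.44186128 0.33601857 0.007     ] [0.42534304 0.25833007 0.007     ]
A top [ 0.59527086 -0.19596061] scene [ 0.59486595 -0.19641086] base [array([ 0.6092, -0.1693]), array([ 0.5674, -0.1815])]
B top [ 0.53248649 -0.30930869] scene [ 0.53131116 -0.31030257] base [array([ 0.5264, -0.2763]), array([ 0.5611, -0.3052]), array([ 0.5033, -0.3119])]
top 0.67 [212.3, 196.0, 240.9, 224.6]
```

View pics/zbl.png

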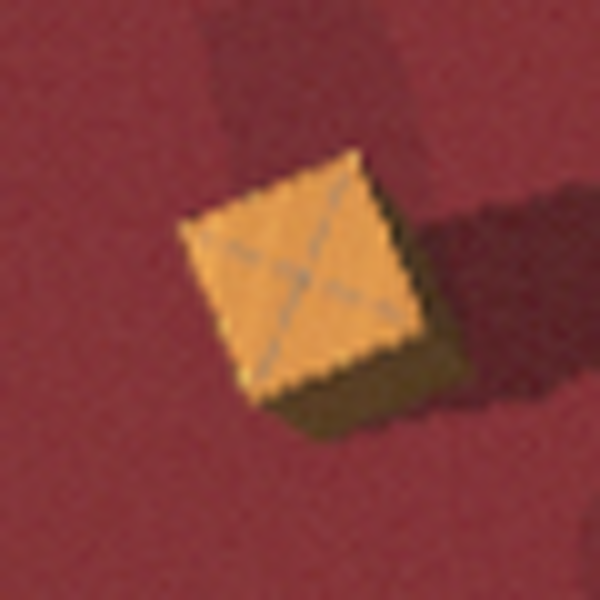

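View pics/zbs.png

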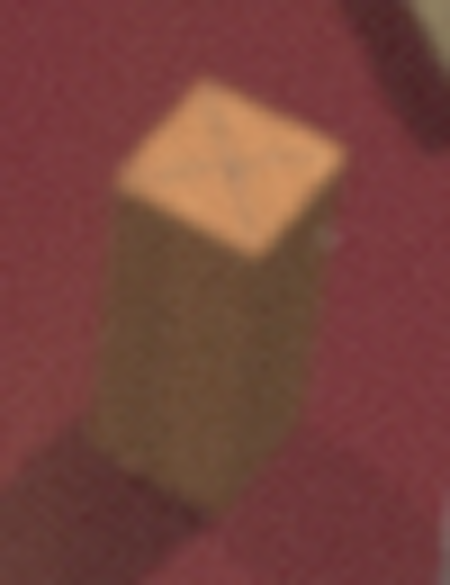

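```bash
cat > plan.py <<'E'
from h import *
import sys
# plan.py x y z psi_deg [n]: split from the measured pose, pose-down assumed
tx,ty,tz,tp=map(float,sys.argv[1:5])
o=robot.get_obs();pos=np.array(o["tool_pos"]);R=Ro.from_euler('xyz',o["ee_rot"])
psi=np.degrees(o["ee_rot"][2]);tilt=np.degrees(np.arccos(-R.as_matrix()[2,2]))
D=np.array([tx,ty,tz])-pos; dp=(psi-tp+180)%360-180
T=Ro.from_euler('xyz',[np.pi,0,np.radians(tp)]); rv=np.degrees((R.inv()*T).as_rotvec())
n=int(sys.argv[5]) if len(sys.argv)>5 else int(max(np.ceil(np.abs(D).max()/.024),np.ceil(abs(dp)/4.9),1))
print('t',round(o["time"],2),'pos',pos.round(4),'psi',round(psi,2),'tilt',round(tilt,2),'w',round(o["width"],4),'q6',round(o["joint_positions"][5],2),'F',np.round(o["wrist_force"],1))
print('D mm',np.round(D*1000,1),'rotvec deg',rv.round(2),'rows',n)
for i in range(n):
    d=Ro.from_euler('xyz',[np.pi,0,np.radians(psi-dp*i/n)]).inv().apply(D/n)/.025
    print(i,'dx %.2f dy %.2f dz %.2f rz %.2f'%(*d,dp/n/5))
    if abs(dp)<1 : print('...same');break
E
python3 plan.py .595 -.196 .20 90
python3 - <<'E'
from h import *
p=snap("top");q=snap("scene")
T=[at_z(p,(195+(x+.5)/10-.5,180+(y+.5)/10-.5),.11)[:2] for x,y in[(355,150),(183,228),(250,405),(425,328),(303,278)]]
S=[at_z(q,(305+(x+.5)/9-.5,165+(y+.5)/9-.5),.11)[:2] for x,y in[(205,80),(118,185),(258,258),(345,155),(230,168)]]
for A in(T,S):
    A=np.array(A);print(A.round(4).tolist(),'mean',A[:4].mean(0).round(4))
    for i in range(4):
        d=A[(i+1)%4]-A[i];print(np.degrees(np.arctan2(d[1],d[0])).round(1),np.linalg.norm(d).round(4))
E
```

```text
t 1.75 pos [0.2207 0.5038 0.2195] psi 156.35 tilt 0.0 w 0.094 q6 -0.1 F [-0.  -0.1  0. ]
D mm [ 374.3 -699.8  -19.5] rotvec deg [ 0.   -0.   66.35] rows 30
0 dx -0.83 dy -0.65 dz 0.03 rz 0.44
1 dx -0.86 dy -0.62 dz 0.03 rz 0.44
2 dx -0.88 dy -0.59 dz 0.03 rz 0.44
3 dx -0.90 dy -0.55 dz 0.03 rz 0.44
4 dx -0.92 dy -0.52 dz 0.03 rz 0.44
5 dx -0.94 dy -0.48 dz 0.03 rz 0.44
6 dx -0.96 dy -0.45 dz 0.03 rz 0.44
7 dx -0.98 dy -0.41 dz 0.03 rz 0.44
8 dx -0.99 dy -0.37 dz 0.03 rz 0.44
9 dx -1.00 dy -0.33 dz 0.03 rz 0.44
10 dx -1.02 dy -0.29 dz 0.03 rz 0.44
11 dx -1.03 dy -0.25 dz 0.03 rz 0.44
12 dx -1.04 dy -0.21 dz 0.03 rz 0.44
13 dx -1.04 dy -0.17 dz 0.03 rz 0.44
14 dx -1.05 dy -0.13 dz 0.03 rz 0.44
15 dx -1.05 dy -0.09 dz 0.03 rz 0.44
16 dx -1.06 dy -0.05 dz 0.03 rz 0.44
17 dx -1.06 dy -0.01 dz 0.03 rz 0.44
18 dx -1.06 dy 0.03 dz 0.03 rz 0.44
19 dx -1.06 dy 0.07 dz 0.03 rz 0.44
20 dx -1.05 dy 0.11 dz 0.03 rz 0.44
21 dx -1.05 dy 0.15 dz 0.03 rz 0.44
22 dx -1.04 dy 0.19 dz 0.03 rz 0.44
23 dx -1.03 dy 0.23 dz 0.03 rz 0.44
24 dx -1.02 dy 0.27 dz 0.03 rz 0.44
25 dx -1.01 dy 0.31 dz 0.03 rz 0.44
26 dx -1.00 dy 0.35 dz 0.03 rz 0.44
27 dx -0.98 dy 0.39 dz 0.03 rz 0.44
28 dx -0.97 dy 0.43 dz 0.03 rz 0.44
29 dx -0.95 dy 0.46 dz 0.03 rz 0.44
[[0.6209, 0.0399], [0.602, 0.0787], [0.5617, 0.0615], [0.5803, 0.0222], [0.5911, 0.0506]] mean [0.5912 0.0506]
116.0 0.0432
-156.9 0.0438
-64.7 0.0435
23.5 0.0443
[[0.5625, 0.0615], [0.5823, 0.0213], [0.6209, 0.0389], [0.6027, 0.0785], [0.5917, 0.0499]] mean [0.5921 0.0501]
-63.7 0.0448
24.5 0.0424
114.7 0.0436
-157.0 0.0437
```

```bash
python3 -m inch '[{"grip":1,"dx":-0.83,"dy":-0.65,"rz":0.9},{"grip":1,"dx":-0.88,"dy":-0.58,"rz":0.9},{"grip":1,"dx":-0.93,"dy":-0.5,"rz":0.9},{"grip":1,"dx":-0.97,"dy":-0.42,"rz":0.9},{"grip":1,"dx":-1,"dy":-0.34,"rz":0.9},{"grip":1,"dx":-1,"dy":-0.26,"rz":0.9},{"grip":1,"dx":-1,"dy":-0.18,"rz":0.9},{"grip":1,"dx":-1,"dy":-0.1,"rz":0.9},{"grip":1,"dx":-1,"dy":0,"rz":0.9},{"grip":1,"dx":-1,"dy":0.1,"rz":0.9},{"grip":1,"dx":-1,"dy":0.2,"rz":0.9},{"grip":1,"dx":-1,"dy":0.25,"rz":0.9}]'; python3 plan.py .595 -.196 .20 90
```

```text
t 1.85 pos [0.2207 0.5038 0.2195] psi 156.35 tilt 0.01 w 0.0942 q6 -0.1 F [0.2 0.2 0. ]
D mm [ 374.3 -699.8  -19.5] rotvec deg [ 1.000e-02 -0.000e+00  6.635e+01] rows 30
0 dx -0.83 dy -0.65 dz 0.03 rz 0.44
1 dx -0.86 dy -0.62 dz 0.03 rz 0.44
2 dx -0.88 dy -0.59 dz 0.03 rz 0.44
3 dx -0.90 dy -0.55 dz 0.03 rz 0.44
4 dx -0.92 dy -0.52 dz 0.03 rz 0.44
5 dx -0.94 dy -0.48 dz 0.03 rz 0.44
6 dx -0.96 dy -0.45 dz 0.03 rz 0.44
7 dx -0.98 dy -0.41 dz 0.03 rz 0.44
8 dx -0.99 dy -0.37 dz 0.03 rz 0.44
9 dx -1.00 dy -0.33 dz 0.03 rz 0.44
10 dx -1.02 dy -0.29 dz 0.03 rz 0.44
11 dx -1.03 dy -0.25 dz 0.03 rz 0.44
12 dx -1.04 dy -0.21 dz 0.03 rz 0.44
13 dx -1.04 dy -0.17 dz 0.03 rz 0.44
14 dx -1.05 dy -0.13 dz 0.03 rz 0.44
15 dx -1.05 dy -0.09 dz 0.03 rz 0.44
16 dx -1.06 dy -0.05 dz 0.03 rz 0.44
17 dx -1.06 dy -0.01 dz 0.03 rz 0.44
18 dx -1.06 dy 0.03 dz 0.03 rz 0.44
19 dx -1.06 dy 0.07 dz 0.03 rz 0.44
20 dx -1.05 dy 0.11 dz 0.03 rz 0.44
21 dx -1.05 dy 0.15 dz 0.03 rz 0.44
22 dx -1.04 dy 0.19 dz 0.03 rz 0.44
23 dx -1.03 dy 0.23 dz 0.03 rz 0.44
24 dx -1.02 dy 0.27 dz 0.03 rz 0.44
25 dx -1.01 dy 0.31 dz 0.03 rz 0.44
26 dx -1.00 dy 0.35 dz 0.03 rz 0.44
27 dx -0.98 dy 0.39 dz 0.03 rz 0.44
28 dx -0.97 dy 0.43 dz 0.03 rz 0.44
29 dx -0.95 dy 0.46 dz 0.03 rz 0.44invalid input at $[0]: expected keys grip, dx, dy, dz, rx, ry, rz
```

```bash
sed -i "s/^for i in range(n):/for i in range(0,n,max(1,n\/\/6)):/" plan.py; python3 -m inch '[{"grip":1,"dx":-0.83,"dy":-0.65,"dz":0,"rx":0,"ry":0,"rz":0.9},{"grip":1,"dx":-0.88,"dy":-0.58,"dz":0,"rx":0,"ry":0,"rz":0.9},{"grip":1,"dx":-0.93,"dy":-0.5,"dz":0,"rx":0,"ry":0,"rz":0.9},{"grip":1,"dx":-0.97,"dy":-0.42,"dz":0,"rx":0,"ry":0,"rz":0.9},{"grip":1,"dx":-1,"dy":-0.34,"dz":0,"rx":0,"ry":0,"rz":0.9},{"grip":1,"dx":-1,"dy":-0.26,"dz":0,"rx":0,"ry":0,"rz":0.9},{"grip":1,"dx":-1,"dy":-0.18,"dz":0,"rx":0,"ry":0,"rz":0.9},{"grip":1,"dx":-1,"dy":-0.1,"dz":0,"rx":0,"ry":0,"rz":0.9},{"grip":1,"dx":-1,"dy":0,"dz":0,"rx":0,"ry":0,"rz":0.9},{"grip":1,"dx":-1,"dy":0.1,"dz":0,"rx":0,"ry":0,"rz":0.9},{"grip":1,"dx":-1,"dy":0.2,"dz":0,"rx":0,"ry":0,"rz":0.9},{"grip":1,"dx":-1,"dy":0.25,"dz":0,"rx":0,"ry":0,"rz":0.9}]'; python3 plan.py .595 -.196 .20 90
```

```text
time: 3.35
tool_pos: [0.3747, 0.226, 0.2201]
ee_rot: [3.139, -0.001, 1.759]
wrist_force: [0.5, -0.4, 0.6]
width: 0.0942
t 3.35 pos [0.3747 0.226  0.2201] psi 100.78 tilt 0.18 w 0.0942 q6 0.22 F [ 0.5 -0.4  0.6]
D mm [ 220.3 -422.   -20.1] rotvec deg [ 0.16 -0.08 10.78] rows 18
0 dx -1.01 dy 0.31 dz 0.04 rz 0.12
3 dx -1.00 dy 0.34 dz 0.04 rz 0.12
6 dx -0.99 dy 0.37 dz 0.04 rz 0.12
9 dx -0.98 dy 0.40 dz 0.04 rz 0.12
12 dx -0.97 dy 0.43 dz 0.04 rz 0.12
15 dx -0.95 dy 0.46 dz 0.04 rz 0.12
```

Tracks well.

```bash
python3 -m inch '[{"grip":1,"dx":-1,"dy":0.33,"dz":0.04,"rx":0,"ry":0,"rz":0.2},{"grip":1,"dx":-1,"dy":0.35,"dz":0.04,"rx":0,"ry":0,"rz":0.2},{"grip":1,"dx":-1,"dy":0.36,"dz":0.04,"rx":0,"ry":0,"rz":0.2},{"grip":1,"dx":-1,"dy":0.4,"dz":0.04,"rx":0,"ry":0,"rz":0.2},{"grip":1,"dx":-1,"dy":0.42,"dz":0.04,"rx":0,"ry":0,"rz":0.2},{"grip":1,"dx":-1,"dy":0.44,"dz":0.04,"rx":0,"ry":0,"rz":0.2},{"grip":1,"dx":-1,"dy":0.46,"dz":0.04,"rx":0,"ry":0,"rz":0.2},{"grip":1,"dx":-1,"dy":0.48,"dz":0.04,"rx":0,"ry":0,"rz":0.2},{"grip":1,"dx":-1,"dy":0.5,"dz":0.04,"rx":0,"ry":0,"rz":0.2},{"grip":1,"dx":-1,"dy":0.5,"dz":0.04,"rx":0,"ry":0,"rz":0.2},{"grip":1,"dx":-1,"dy":0.5,"dz":0.04,"rx":0,"ry":0,"rz":0.1},{"grip":1,"dx":-1,"dy":0.5,"dz":0.04,"rx":0,"ry":0,"rz":0}]'; python3 plan.py .595 -.196 .20 90 6
```

```text
time: 4.85
tool_pos: [0.5366, -0.0716, 0.2095]
ee_rot: [3.134, -0.003, 1.569]
wrist_force: [0.1, -0.2, 0.0]
width: 0.094
t 4.85 pos [ 0.5366 -0.0716  0.2095] psi 89.88 tilt 0.44 w 0.094 q6 -0.24 F [ 0.1 -0.2  0. ]
D mm [  58.4 -124.4   -9.5] rotvec deg [ 0.41 -0.16 -0.12] rows 6
0 dx -0.83 dy 0.39 dz 0.06 rz -0.00
...same
```

```bash
python3 -m inch '[{"grip":1,"dx":-1,"dy":0.47,"dz":0.1,"rx":0.04,"ry":0,"rz":0},{"grip":1,"dx":-1,"dy":0.47,"dz":0.1,"rx":0.04,"ry":0,"rz":0},{"grip":1,"dx":-1,"dy":0.47,"dz":0.1,"rx":0,"ry":0,"rz":0},{"grip":1,"dx":-1,"dy":0.47,"dz":0.1,"rx":0,"ry":0,"rz":0},{"grip":1,"dx":-0.9,"dy":0.42,"dz":0.3,"rx":0,"ry":0,"rz":0},{"grip":1,"dx":0,"dy":0,"dz":0.5,"rx":0,"ry":0,"rz":0},{"grip":1,"dx":0,"dy":0,"dz":0,"rx":0,"ry":0,"rz":0}]'; python3 plan.py .595 -.196 .088 90 6; python3 -c "
from h import *
snap('wrist','w1.png')"
```

```text
time: 5.72
tool_pos: [0.5955, -0.1994, 0.1769]
ee_rot: [-3.14, -0.004, 1.566]
wrist_force: [-0.5, -0.1, 0.3]
width: 0.0938
t 5.72 pos [ 0.5955 -0.1994  0.1769] psi 89.75 tilt 0.25 w 0.0938 q6 -0.41 F [-0.5 -0.1  0.3]
D mm [ -0.5   3.4 -88.9] rotvec deg [-0.08 -0.24 -0.25] rows 6
0 dx 0.02 dy -0.00 dz 0.59 rz -0.01
...same
```

View pics/w1.png

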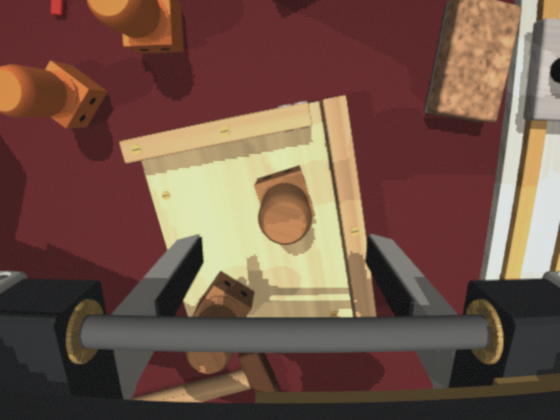

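The wrist view shows foot A between the fingers, with its barrel top at about (285,222). Foot B is at (215,340). I'll descend.

```bash
python3 -c "
from h import *
p=snap('wrist')
print(at_z(p,(285,222),.107), at_z(p,(284,224),.118))"; python3 -m inch '[{"grip":1,"dx":0.1,"dy":0,"dz":1,"rx":0,"ry":0,"rz":0},{"grip":1,"dx":0,"dy":0,"dz":1,"rx":0,"ry":-0.04,"rz":0},{"grip":1,"dx":0,"dy":0,"dz":1,"rx":0,"ry":0,"rz":0},{"grip":1,"dx":0,"dy":0,"dz":0.5,"rx":0,"ry":0,"rz":0},{"grip":1,"dx":0,"dy":0,"dz":0,"rx":0,"ry":0,"rz":0}]'; python3 plan.py .595 -.196 .088 90 1
```

```text
[ 0.59595739 -0.2002712   0.107     ] [ 0.59523763 -0.19825913  0.118     ]
time: 6.45
tool_pos: [0.5983, -0.1933, 0.0949]
ee_rot: [3.131, 0.004, 1.572]
wrist_force: [-0.6, 0.8, 1.0]
width: 0.0939
t 6.45 pos [ 0.5983 -0.1933  0.0949] psi 90.06 tilt 0.62 w 0.0939 q6 -0.4 F [-0.6  0.8  1. ]
D mm [-3.3 -2.7 -6.9] rotvec deg [0.59 0.21 0.07] rows 1
0 dx -0.11 dy -0.13 dz 0.28 rz 0.01
...same
```

```bash
python3 -m inch '[{"grip":1,"dx":-0.14,"dy":-0.1,"dz":0.3,"rx":0.1,"ry":0.04,"rz":0},{"grip":1,"dx":0,"dy":0,"dz":0,"rx":0,"ry":0,"rz":0},{"grip":0.3,"dx":0,"dy":0,"dz":0,"rx":0,"ry":0,"rz":0},{"grip":0.2,"dx":0,"dy":0,"dz":0,"rx":0,"ry":0,"rz":0},{"grip":0.1,"dx":0,"dy":0,"dz":0,"rx":0,"ry":0,"rz":0},{"grip":0,"dx":0,"dy":0,"dz":0,"rx":0,"ry":0,"rz":0},{"grip":0,"dx":0,"dy":0,"dz":0,"rx":0,"ry":0,"rz":0}]'; python3 plan.py .595 -.196 .21 90 6
```

```text
time: 7.32
tool_pos: [0.5978, -0.1979, 0.0912]
ee_rot: [3.134, 0.003, 1.572]
wrist_force: [1.4, -0.8, 0.5]
width: 0.0471
t 7.33 pos [ 0.5978 -0.1979  0.0912] psi 90.07 tilt 0.45 w 0.0471 q6 -0.41 F [ 1.4 -0.8  0.5]
D mm [ -2.8   1.9 118.8] rotvec deg [0.42 0.15 0.07] rows 6
0 dx 0.01 dy -0.02 dz -0.79 rz 0.00
...same
```

```bash
python3 -m inch '[{"grip":0,"dx":0,"dy":0,"dz":0,"rx":0,"ry":0,"rz":0},{"grip":0,"dx":0,"dy":0,"dz":0,"rx":0,"ry":0,"rz":0},{"grip":0,"dx":0,"dy":0,"dz":0,"rx":0,"ry":0,"rz":0},{"grip":0,"dx":0,"dy":0,"dz":-0.3,"rx":0,"ry":0,"rz":0}]'; python3 plan.py .5 0.05 .24 60.5
```

```text
time: 7.82
tool_pos: [0.5968, -0.1975, 0.0976]
ee_rot: [3.137, 0.002, 1.572]
wrist_force: [-0.7, -0.3, -2.0]
width: 0.04
t 7.83 pos [ 0.5968 -0.1975  0.0976] psi 90.06 tilt 0.28 w 0.04 q6 -0.41 F [-0.7 -0.3 -2. ]
D mm [-96.8 247.5 142.4] rotvec deg [2.800e-01 2.000e-02 2.956e+01] rows 11
0 dx 0.90 dy -0.35 dz -0.52 rz 0.54
1 dx 0.88 dy -0.39 dz -0.52 rz 0.54
2 dx 0.86 dy -0.43 dz -0.52 rz 0.54
3 dx 0.84 dy -0.47 dz -0.52 rz 0.54
4 dx 0.82 dy -0.51 dz -0.52 rz 0.54
5 dx 0.79 dy -0.55 dz -0.52 rz 0.54
6 dx 0.77 dy -0.59 dz -0.52 rz 0.54
7 dx 0.74 dy -0.62 dz -0.52 rz 0.54
8 dx 0.71 dy -0.66 dz -0.52 rz 0.54
9 dx 0.68 dy -0.69 dz -0.52 rz 0.54
10 dx 0.64 dy -0.72 dz -0.52 rz 0.54
```

```bash
python3 -m inch '[{"grip":0,"dx":0,"dy":0,"dz":-1,"rx":0,"ry":0,"rz":0},{"grip":0,"dx":0,"dy":0,"dz":-1,"rx":0,"ry":0,"rz":0},{"grip":0,"dx":0.3,"dy":-0.2,"dz":-1,"rx":0,"ry":0,"rz":0.5},{"grip":0,"dx":0.8,"dy":-0.4,"dz":-1,"rx":0,"ry":0,"rz":0.5},{"grip":0,"dx":0.9,"dy":-0.45,"dz":-1,"rx":0,"ry":0,"rz":0.5},{"grip":0,"dx":0.9,"dy":-0.5,"dz":-0.5,"rx":0,"ry":0,"rz":0.6},{"grip":0,"dx":0.9,"dy":-0.6,"dz":-0.2,"rx":0,"ry":0,"rz":0.6},{"grip":0,"dx":0.9,"dy":-0.65,"dz":0,"rx":0,"ry":0,"rz":0.6},{"grip":0,"dx":0.9,"dy":-0.7,"dz":0,"rx":0,"ry":0,"rz":0.6},{"grip":0,"dx":0.9,"dy":-0.75,"dz":0,"rx":0,"ry":0,"rz":0.6},{"grip":0,"dx":0.9,"dy":-0.8,"dz":0,"rx":0,"ry":0,"rz":0.6},{"grip":0,"dx":0.9,"dy":-0.8,"dz":0,"rx":0,"ry":0,"rz":0.6}]'; python3 plan.py .442 0.335 .22 60.5
```

```text
time: 9.32
tool_pos: [0.5023, 0.0464, 0.2476]
ee_rot: [3.135, -0.004, 1.054]
wrist_force: [1.6, 1.0, -1.3]
width: 0.0396
t 9.32 pos [0.5023 0.0464 0.2476] psi 60.4 tilt 0.45 w 0.0396 q6 0.5 F [ 1.6  1.  -1.3]
D mm [-60.3 288.6 -27.6] rotvec deg [ 0.38 -0.23 -0.1 ] rows 13
0 dx 0.68 dy -0.60 dz 0.09 rz -0.00
...same
```

```bash
python3 -m inch '[{"grip":0,"dx":0.88,"dy":-0.78,"dz":0,"rx":0.04,"ry":-0.02,"rz":0},{"grip":0,"dx":0.88,"dy":-0.78,"dz":0,"rx":0.04,"ry":-0.02,"rz":0},{"grip":0,"dx":0.88,"dy":-0.78,"dz":0,"rx":0,"ry":0,"rz":0},{"grip":0,"dx":0.88,"dy":-0.78,"dz":0,"rx":0,"ry":0,"rz":0},{"grip":0,"dx":0.88,"dy":-0.78,"dz":0,"rx":0,"ry":0,"rz":0},{"grip":0,"dx":0.88,"dy":-0.78,"dz":0,"rx":0,"ry":0,"rz":0},{"grip":0,"dx":0.88,"dy":-0.78,"dz":0.1,"rx":0,"ry":0,"rz":0},{"grip":0,"dx":0.88,"dy":-0.78,"dz":0.3,"rx":0,"ry":0,"rz":0},{"grip":0,"dx":0.88,"dy":-0.78,"dz":0.5,"rx":0,"ry":0,"rz":0},{"grip":0,"dx":0.88,"dy":-0.78,"dz":0.5,"rx":0,"ry":0,"rz":0},{"grip":0,"dx":0,"dy":0,"dz":0.5,"rx":0,"ry":0,"rz":0},{"grip":0,"dx":0,"dy":0,"dz":0.1,"rx":0,"ry":0,"rz":0}]'; python3 plan.py .442 0.335 .15 60.5
```

```text
time: 10.82
tool_pos: [0.4371, 0.3451, 0.2005]
ee_rot: [3.139, -0.004, 1.057]
wrist_force: [0.3, 0.6, -1.6]
width: 0.0399
t 10.82 pos [0.4371 0.3451 0.2005] psi 60.58 tilt 0.29 w 0.0399 q6 1.08 F [ 0.3  0.6 -1.6]
D mm [  4.9 -10.1 -50.5] rotvec deg [ 0.16 -0.24  0.08] rows 3
0 dx -0.09 dy 0.12 dz 0.67 rz 0.01
...same
```

```bash
python3 -m inch '[{"grip":0,"dx":-0.25,"dy":0.35,"dz":0.6,"rx":0.03,"ry":-0.05,"rz":0},{"grip":0,"dx":0,"dy":0,"dz":0.8,"rx":0,"ry":0,"rz":0},{"grip":0,"dx":0,"dy":0,"dz":0.3,"rx":0,"ry":0,"rz":0},{"grip":0,"dx":0,"dy":0,"dz":0,"rx":0,"ry":0,"rz":0}]'; python3 plan.py .442 0.335 .076 60.5;python3 -c "
from h import *
p=snap('top');cv2.imwrite('pics/t2.png',cv2.resize(p['frame'][200:310,60:200,::-1],None,fx=5,fy=5))
p=snap('scene');cv2.imwrite('pics/s2.png',cv2.resize(p['frame'][80:200,310:450,::-1],None,fx=5,fy=5))"
```

```text
time: 11.32
tool_pos: [0.4442, 0.3305, 0.1566]
ee_rot: [3.139, 0.001, 1.052]
wrist_force: [0.5, -0.2, -2.7]
width: 0.0398
t 11.32 pos [0.4442 0.3305 0.1566] psi 60.28 tilt 0.14 w 0.0398 q6 1.06 F [ 0.5 -0.2 -2.7]
D mm [ -2.2   4.5 -80.6] rotvec deg [ 0.13  0.05 -0.22] rows 4
0 dx 0.03 dy -0.04 dz 0.81 rz -0.01
...same
```

View pics/t2.png

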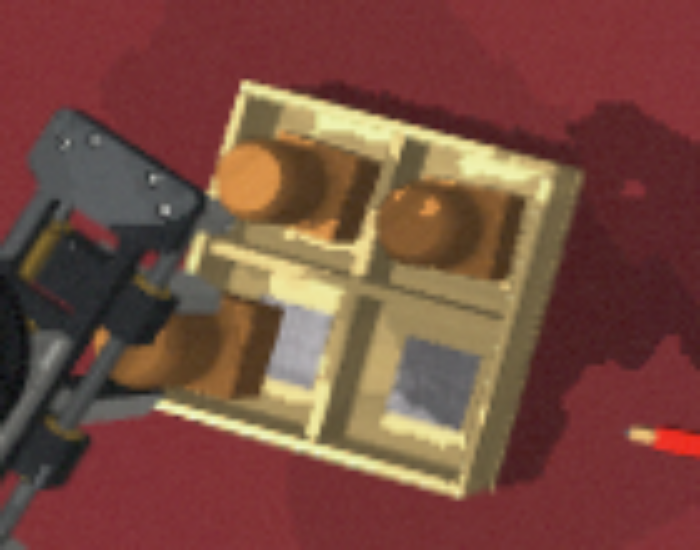

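View pics/s2.png

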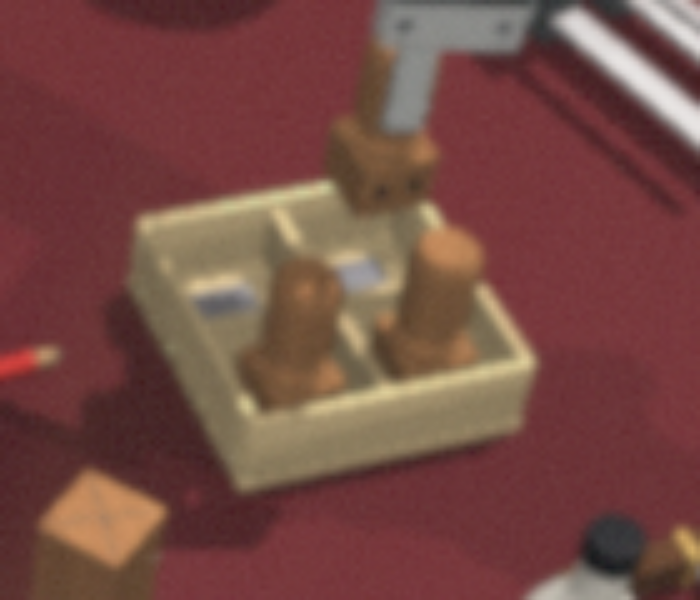

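The foot is square with the crate and above its cell. Lowering.

```bash
python3 -m inch '[{"grip":0,"dx":0.1,"dy":-0.13,"dz":0.9,"rx":0.02,"ry":0,"rz":0},{"grip":0,"dx":0,"dy":0,"dz":0.9,"rx":0,"ry":0,"rz":0},{"grip":0,"dx":0,"dy":0,"dz":0.6,"rx":0,"ry":0,"rz":0},{"grip":0,"dx":0,"dy":0,"dz":0.2,"rx":0,"ry":0,"rz":0},{"grip":0,"dx":0,"dy":0,"dz":0,"rx":0,"ry":0,"rz":0}]'; python3 plan.py .442 0.335 .078 60.5
```

```text
time: 12.05
tool_pos: [0.4463, 0.3366, 0.0962]
ee_rot: [3.135, -0.01, 1.053]
wrist_force: [1.1, -0.4, -1.3]
width: 0.0397
t 12.05 pos [0.4463 0.3366 0.0962] psi 60.31 tilt 0.66 w 0.0397 q6 1.06 F [ 1.1 -0.4 -1.3]
D mm [ -4.3  -1.6 -18.2] rotvec deg [ 0.36 -0.55 -0.19] rows 1
0 dx -0.14 dy -0.12 dz 0.73 rz -0.04
...same
```

```bash
python3 -m inch '[{"grip":0,"dx":-0.12,"dy":-0.1,"dz":0.4,"rx":0.05,"ry":-0.08,"rz":0},{"grip":0,"dx":0,"dy":0,"dz":0.25,"rx":0,"ry":0,"rz":0},{"grip":0,"dx":0,"dy":0,"dz":0.1,"rx":0,"ry":0,"rz":0},{"grip":0,"dx":0,"dy":0,"dz":0,"rx":0,"ry":0,"rz":0}]'; python3 plan.py .442 0.335 .078 60.5
```

```text
time: 12.55
tool_pos: [0.4437, 0.3364, 0.0791]
ee_rot: [3.138, -0.007, 1.053]
wrist_force: [0.5, 0.2, -0.9]
width: 0.0397
t 12.55 pos [0.4437 0.3364 0.0791] psi 60.32 tilt 0.43 w 0.0397 q6 1.06 F [ 0.5  0.2 -0.9]
D mm [-1.7 -1.4 -1.1] rotvec deg [ 0.19 -0.39 -0.18] rows 1
0 dx -0.08 dy -0.03 dz 0.04 rz -0.04
...same
```

```bash
python3 -m inch '[{"grip":0,"dx":0,"dy":0,"dz":0.1,"rx":0,"ry":0,"rz":0},{"grip":0.6,"dx":0,"dy":0,"dz":0,"rx":0,"ry":0,"rz":0},{"grip":0.65,"dx":0,"dy":0,"dz":0,"rx":0,"ry":0,"rz":0},{"grip":0.65,"dx":0,"dy":0,"dz":-0.2,"rx":0,"ry":0,"rz":0},{"grip":0.65,"dx":0,"dy":0,"dz":-1,"rx":0,"ry":0,"rz":0},{"grip":0.65,"dx":0,"dy":0,"dz":-1,"rx":0,"ry":0,"rz":0},{"grip":0.8,"dx":0,"dy":0,"dz":-1,"rx":0,"ry":0,"rz":0},{"grip":1,"dx":0,"dy":0,"dz":-1,"rx":0,"ry":0,"rz":0}]'; python3 plan.py .5315 -0.3095 .19 90;python3 -c "
from h import *
p=snap('scene');cv2.imwrite('pics/s3.png',cv2.resize(p['frame'][80:200,310:450,::-1],None,fx=5,fy=5))"
```

```text
time: 13.55
tool_pos: [0.4426, 0.3354, 0.1846]
ee_rot: [3.14, -0.004, 1.053]
wrist_force: [-0.0, 0.2, 0.1]
width: 0.0776
t 13.55 pos [0.4426 0.3354 0.1846] psi 60.3 tilt 0.27 w 0.0776 q6 1.06 F [-0.   0.2  0.1]
D mm [  88.9 -644.9    5.4] rotvec deg [  0.17  -0.22 -29.7 ] rows 27
0 dx -0.76 dy 0.59 dz -0.01 rz -0.22
4 dx -0.81 dy 0.53 dz -0.01 rz -0.22
8 dx -0.85 dy 0.46 dz -0.01 rz -0.22
12 dx -0.88 dy 0.40 dz -0.01 rz -0.22
16 dx -0.91 dy 0.33 dz -0.01 rz -0.22
20 dx -0.93 dy 0.26 dz -0.01 rz -0.22
24 dx -0.95 dy 0.19 dz -0.01 rz -0.22
```

View pics/s3.png

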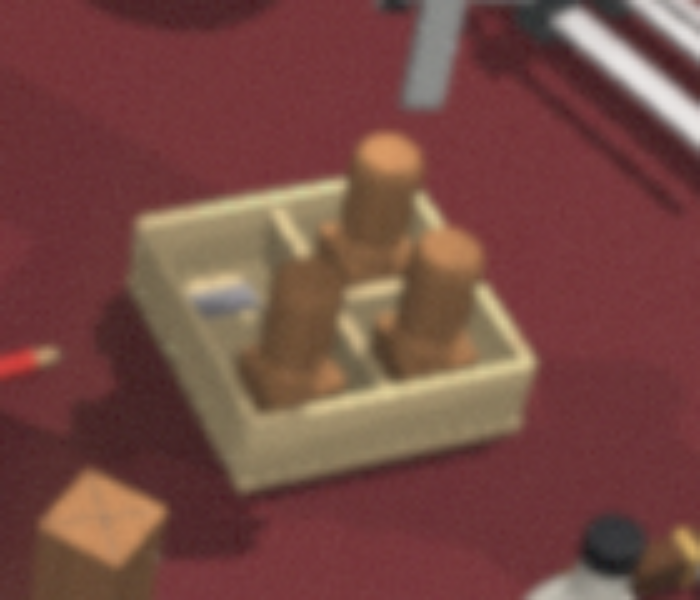

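Foot A stands upright in its cell. Moving to foot B.

```bash
python3 -m inch '[{"grip":1,"dx":-0.83,"dy":0.63,"dz":0,"rx":0,"ry":0,"rz":-0.5},{"grip":1,"dx":-0.86,"dy":0.6,"dz":0,"rx":0,"ry":0,"rz":-0.5},{"grip":1,"dx":-0.88,"dy":0.55,"dz":0,"rx":0,"ry":0,"rz":-0.5},{"grip":1,"dx":-0.91,"dy":0.5,"dz":0,"rx":0,"ry":0,"rz":-0.5},{"grip":1,"dx":-0.93,"dy":0.46,"dz":0,"rx":0,"ry":0,"rz":-0.5},{"grip":1,"dx":-0.95,"dy":0.42,"dz":0,"rx":0,"ry":0,"rz":-0.5},{"grip":1,"dx":-0.97,"dy":0.38,"dz":0,"rx":0,"ry":0,"rz":-0.5},{"grip":1,"dx":-1,"dy":0.34,"dz":0,"rx":0,"ry":0,"rz":-0.5},{"grip":1,"dx":-1,"dy":0.3,"dz":0,"rx":0,"ry":0,"rz":-0.5},{"grip":1,"dx":-1,"dy":0.25,"dz":0,"rx":0,"ry":0,"rz":-0.5},{"grip":1,"dx":-1,"dy":0.2,"dz":0,"rx":0,"ry":0,"rz":-0.5},{"grip":1,"dx":-1,"dy":0.15,"dz":0,"rx":0,"ry":0,"rz":-0.4}]'; python3 plan.py .5315 -0.3095 .19 90
```

```text
time: 15.1
tool_pos: [0.4851, 0.0193, 0.1834]
ee_rot: [3.13, -0.007, 1.588]
wrist_force: [1.1, 0.9, -0.8]
width: 0.0936
t 15.1 pos [0.4851 0.0193 0.1834] psi 90.98 tilt 0.77 w 0.0936 q6 -0.1 F [ 1.1  0.9 -0.8]
D mm [  46.4 -328.8    6.6] rotvec deg [ 0.66 -0.4   0.97] rows 14
0 dx -0.94 dy 0.12 dz -0.02 rz 0.01
...same
```

```bash
python3 -m inch '[{"grip":1,"dx":-1,"dy":0.14,"dz":0,"rx":0.06,"ry":-0.04,"rz":0.1},{"grip":1,"dx":-1,"dy":0.14,"dz":0,"rx":0.06,"ry":-0.04,"rz":0.1},{"grip":1,"dx":-1,"dy":0.14,"dz":0,"rx":0,"ry":0,"rz":0},{"grip":1,"dx":-1,"dy":0.14,"dz":0,"rx":0,"ry":0,"rz":0},{"grip":1,"dx":-1,"dy":0.14,"dz":0,"rx":0,"ry":0,"rz":0},{"grip":1,"dx":-1,"dy":0.14,"dz":0,"rx":0,"ry":0,"rz":0},{"grip":1,"dx":-1,"dy":0.14,"dz":0,"rx":0,"ry":0,"rz":0},{"grip":1,"dx":-1,"dy":0.14,"dz":0,"rx":0,"ry":0,"rz":0},{"grip":1,"dx":-1,"dy":0.14,"dz":0,"rx":0,"ry":0,"rz":0},{"grip":1,"dx":-1,"dy":0.14,"dz":0,"rx":0,"ry":0,"rz":0},{"grip":1,"dx":-1,"dy":0.14,"dz":0,"rx":0,"ry":0,"rz":0},{"grip":1,"dx":-1,"dy":0.14,"dz":0,"rx":0,"ry":0,"rz":0}]'; python3 plan.py .5315 -0.3095 .17 90
```

```text
time: 16.6
tool_pos: [0.5271, -0.2925, 0.1771]
ee_rot: [-3.139, -0.001, 1.569]
wrist_force: [-0.3, -0.5, 0.3]
width: 0.0939
t 16.6 pos [ 0.5271 -0.2925  0.1771] psi 89.89 tilt 0.16 w 0.0939 q6 -0.6 F [-0.3 -0.5  0.3]
D mm [  4.4 -17.   -7.1] rotvec deg [-0.15 -0.05 -0.11] rows 1
0 dx -0.68 dy 0.18 dz 0.29 rz -0.02
...same
```

```bash
python3 -m inch '[{"grip":1,"dx":-0.5,"dy":0.16,"dz":0.2,"rx":0,"ry":0,"rz":0},{"grip":1,"dx":0,"dy":0,"dz":0.2,"rx":0,"ry":0,"rz":0},{"grip":1,"dx":0,"dy":0,"dz":0,"rx":0,"ry":0,"rz":0}]'; python3 plan.py .5315 -0.3095 .09 90; python3 -c "
from h import *
snap('wrist','w2.png')"
```

```text
time: 16.98
tool_pos: [0.5311, -0.3069, 0.1651]
ee_rot: [-3.137, -0.003, 1.567]
wrist_force: [0.4, 0.9, 0.2]
width: 0.0943
t 16.98 pos [ 0.5311 -0.3069  0.1651] psi 89.79 tilt 0.29 w 0.0943 q6 -0.61 F [0.4 0.9 0.2]
D mm [  0.4  -2.6 -75.1] rotvec deg [-0.24 -0.16 -0.21] rows 4
0 dx -0.03 dy 0.00 dz 0.75 rz -0.01
...same
```

View pics/w2.png

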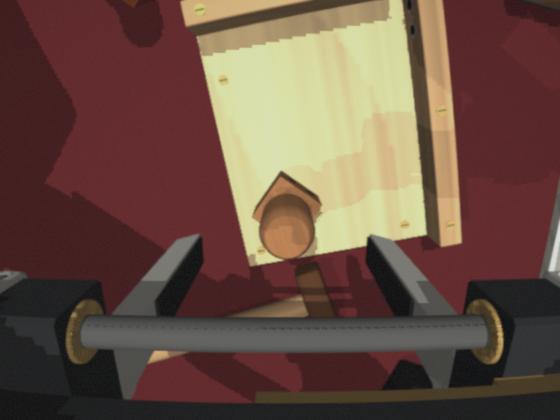

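Foot B is at about (287,230), centred between the fingers. Descending and gripping.

```bash
python3 -m inch '[{"grip":1,"dx":-0.1,"dy":0,"dz":0.9,"rx":-0.04,"ry":-0.03,"rz":0},{"grip":1,"dx":-0.05,"dy":0,"dz":0.9,"rx":0,"ry":0,"rz":0},{"grip":1,"dx":-0.05,"dy":0,"dz":0.6,"rx":0,"ry":0,"rz":0},{"grip":1,"dx":0,"dy":0,"dz":0.3,"rx":0,"ry":0,"rz":0},{"grip":1,"dx":0,"dy":0,"dz":0,"rx":0,"ry":0,"rz":0}]'; python3 plan.py .5315 -.31 .09 90 1
```

```text
time: 17.65
tool_pos: [0.5327, -0.3092, 0.0987]
ee_rot: [3.138, 0.002, 1.572]
wrist_force: [0.2, 0.5, 0.5]
width: 0.094
t 17.65 pos [ 0.5327 -0.3092  0.0987] psi 90.05 tilt 0.24 w 0.094 q6 -0.62 F [0.2 0.5 0.5]
D mm [-1.2 -0.8 -8.7] rotvec deg [0.21 0.12 0.05] rows 1
0 dx -0.03 dy -0.05 dz 0.35 rz 0.01
...same
```

```bash
python3 -m inch '[{"grip":0.8,"dx":-0.04,"dy":-0.05,"dz":0.35,"rx":0.03,"ry":0.02,"rz":0},{"grip":0.4,"dx":0,"dy":0,"dz":0.05,"rx":0,"ry":0,"rz":0},{"grip":0,"dx":0,"dy":0,"dz":0,"rx":0,"ry":0,"rz":0},{"grip":0,"dx":0,"dy":0,"dz":0,"rx":0,"ry":0,"rz":0},{"grip":0,"dx":0,"dy":0,"dz":0,"rx":0,"ry":0,"rz":0},{"grip":0,"dx":0,"dy":0,"dz":0,"rx":0,"ry":0,"rz":0},{"grip":0,"dx":0,"dy":0,"dz":0,"rx":0,"ry":0,"rz":0}]'; python3 plan.py .5315 -.31 .09 90 1
```

```text
time: 18.52
tool_pos: [0.5326, -0.3111, 0.0907]
ee_rot: [3.137, 0.003, 1.572]
wrist_force: [-0.2, -0.4, -0.7]
width: 0.04
t 18.52 pos [ 0.5326 -0.3111  0.0907] psi 90.05 tilt 0.3 w 0.04 q6 -0.62 F [-0.2 -0.4 -0.7]
D mm [-1.1  1.1 -0.7] rotvec deg [0.26 0.16 0.05] rows 1
0 dx 0.04 dy -0.04 dz 0.03 rz 0.01
...same
```

```bash
python3 -m inch '[{"grip":0,"dx":0,"dy":0,"dz":-1,"rx":0,"ry":0,"rz":0},{"grip":0,"dx":0,"dy":0,"dz":-1,"rx":0,"ry":0,"rz":0},{"grip":0,"dx":0,"dy":0,"dz":-1,"rx":0,"ry":0,"rz":-0.5},{"grip":0,"dx":0.4,"dy":-0.1,"dz":-1,"rx":0,"ry":0,"rz":-0.5},{"grip":0,"dx":0.9,"dy":-0.1,"dz":-1,"rx":0,"ry":0,"rz":-0.5},{"grip":0,"dx":1,"dy":-0.08,"dz":-0.5,"rx":0,"ry":0,"rz":-0.5},{"grip":0,"dx":1,"dy":-0.04,"dz":0,"rx":0,"ry":0,"rz":-0.5},{"grip":0,"dx":1,"dy":0,"dz":0,"rx":0,"ry":0,"rz":-0.5},{"grip":0,"dx":1,"dy":0.05,"dz":0,"rx":0,"ry":0,"rz":-0.5},{"grip":0,"dx":1,"dy":0.1,"dz":0,"rx":0,"ry":0,"rz":-0.5},{"grip":0,"dx":1,"dy":0.15,"dz":0,"rx":0,"ry":0,"rz":-0.5},{"grip":0,"dx":1,"dy":0.2,"dz":0,"rx":0,"ry":0,"rz":-0.5}]'; python3 plan.py .425 .2575 .23 116.5
```

```text
time: 20.02
tool_pos: [0.4787, -0.0938, 0.2215]
ee_rot: [-3.134, -0.012, 2.03]
wrist_force: [-0.2, -1.2, -0.8]
width: 0.0396
t 20.02 pos [ 0.4787 -0.0938  0.2215] psi 116.34 tilt 0.82 w 0.0396 q6 -0.77 F [-0.2 -1.2 -0.8]
D mm [-53.7 351.3   8.5] rotvec deg [-0.45 -0.68 -0.16] rows 15
0 dx 0.90 dy 0.29 dz -0.02 rz -0.00
...same
```

```bash
python3 -m inch '[{"grip":0,"dx":1,"dy":0.32,"dz":-0.2,"rx":-0.05,"ry":-0.07,"rz":0},{"grip":0,"dx":1,"dy":0.32,"dz":-0.2,"rx":-0.05,"ry":-0.07,"rz":0},{"grip":0,"dx":1,"dy":0.32,"dz":0,"rx":0,"ry":0,"rz":0},{"grip":0,"dx":1,"dy":0.32,"dz":0,"rx":0,"ry":0,"rz":0},{"grip":0,"dx":1,"dy":0.32,"dz":0,"rx":0,"ry":0,"rz":0},{"grip":0,"dx":1,"dy":0.32,"dz":0,"rx":0,"ry":0,"rz":0},{"grip":0,"dx":1,"dy":0.32,"dz":0,"rx":0,"ry":0,"rz":0},{"grip":0,"dx":1,"dy":0.32,"dz":0,"rx":0,"ry":0,"rz":0},{"grip":0,"dx":1,"dy":0.32,"dz":0,"rx":0,"ry":0,"rz":0},{"grip":0,"dx":1,"dy":0.32,"dz":0,"rx":0,"ry":0,"rz":0},{"grip":0,"dx":1,"dy":0.32,"dz":0,"rx":0,"ry":0,"rz":0},{"grip":0,"dx":1,"dy":0.32,"dz":0,"rx":0,"ry":0,"rz":0}]'; python3 plan.py .425 .2575 .2 116.5
```

```text
time: 21.52
tool_pos: [0.4086, 0.2361, 0.2159]
ee_rot: [-3.119, -0.01, 2.055]
wrist_force: [0.4, -0.4, -1.2]
width: 0.0397
t 21.52 pos [0.4086 0.2361 0.2159] psi 117.74 tilt 1.42 w 0.0397 q6 -0.09 F [ 0.4 -0.4 -1.2]
D mm [ 16.4  21.4 -15.9] rotvec deg [-1.3  -0.59  1.24] rows 1
0 dx 0.45 dy 0.98 dz 0.63 rz 0.25
```

```bash
python3 -m inch '[{"grip":0,"dx":0.25,"dy":0.7,"dz":0.3,"rx":-0.25,"ry":-0.1,"rz":0.25},{"grip":0,"dx":0,"dy":0.15,"dz":0.5,"rx":0,"ry":0,"rz":0},{"grip":0,"dx":0,"dy":0,"dz":0.3,"rx":0,"ry":0,"rz":0},{"grip":0,"dx":0,"dy":0,"dz":0,"rx":0,"ry":0,"rz":0}]'; python3 plan.py .425 .2575 .15 116.5
```

```text
time: 22.02
tool_pos: [0.419, 0.253, 0.1824]
ee_rot: [-3.133, -0.002, 2.041]
wrist_force: [-0.5, -0.3, -1.6]
width: 0.0394
t 22.02 pos [0.419  0.253  0.1824] psi 116.95 tilt 0.53 w 0.0394 q6 -0.04 F [-0.5 -0.3 -1.6]
D mm [  6.    4.5 -32.4] rotvec deg [-0.52 -0.1   0.45] rows 2
0 dx 0.03 dy 0.15 dz 0.65 rz 0.04
...same
```

```bash
python3 -m inch '[{"grip":0,"dx":0.05,"dy":0.28,"dz":0.5,"rx":-0.1,"ry":0,"rz":0.08},{"grip":0,"dx":0,"dy":0,"dz":0.6,"rx":0,"ry":0,"rz":0},{"grip":0,"dx":0,"dy":0,"dz":0.2,"rx":0,"ry":0,"rz":0},{"grip":0,"dx":0,"dy":0,"dz":0,"rx":0,"ry":0,"rz":0}]'; python3 plan.py .425 .2575 .079 116.5;python3 -c "
from h import *
p=snap('top');cv2.imwrite('pics/t4.png',cv2.resize(p['frame'][200:310,60:200,::-1],None,fx=5,fy=5))
p=snap('scene');cv2.imwrite('pics/s4.png',cv2.resize(p['frame'][80:200,310:450,::-1],None,fx=5,fy=5))"
```

```text
time: 22.52
tool_pos: [0.4249, 0.2564, 0.1474]
ee_rot: [-3.141, -0.002, 2.032]
wrist_force: [-0.4, -0.6, -1.1]
width: 0.0393
t 22.52 pos [0.4249 0.2564 0.1474] psi 116.42 tilt 0.09 w 0.0393 q6 -0.03 F [-0.4 -0.6 -1.1]
D mm [  0.1   1.1 -68.4] rotvec deg [-0.02 -0.09 -0.08] rows 3
0 dx 0.01 dy 0.01 dz 0.91 rz -0.01
...same
```

View pics/t4.png

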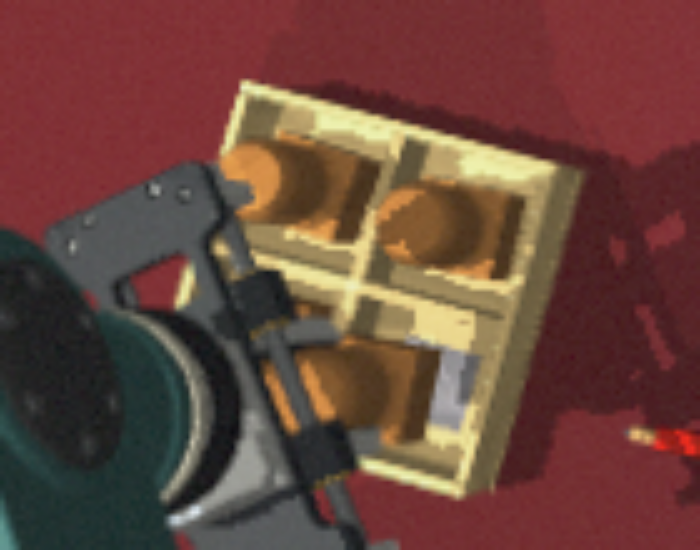

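View pics/s4.png

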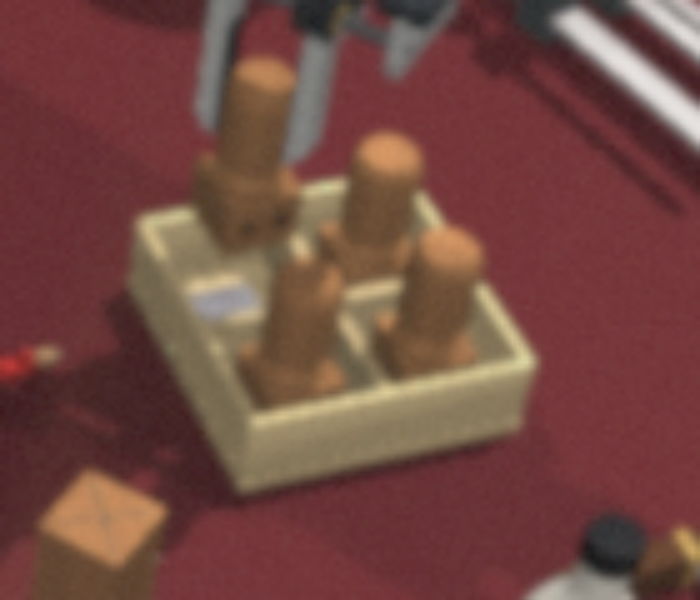

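Foot B is square above the empty cell, so I'm lowering it.

```bash
python3 -m inch '[{"grip":0,"dx":0,"dy":0,"dz":0.9,"rx":0,"ry":0,"rz":0},{"grip":0,"dx":0,"dy":0,"dz":0.9,"rx":0,"ry":0,"rz":0},{"grip":0,"dx":0,"dy":0,"dz":0.5,"rx":0,"ry":0,"rz":0},{"grip":0,"dx":0,"dy":0,"dz":0.1,"rx":0,"ry":0,"rz":0},{"grip":0,"dx":0,"dy":0,"dz":0,"rx":0,"ry":0,"rz":0}]'; python3 plan.py .425 .2575 .079 116.5
```

```text
time: 23.25
tool_pos: [0.428, 0.258, 0.0906]
ee_rot: [3.132, -0.001, 2.032]
wrist_force: [-0.0, 0.4, -0.7]
width: 0.0394
t 23.25 pos [0.428  0.258  0.0906] psi 116.44 tilt 0.53 w 0.0394 q6 -0.03 F [-0.   0.4 -0.7]
D mm [ -3.   -0.5 -11.6] rotvec deg [ 0.52 -0.07 -0.06] rows 1
0 dx 0.04 dy -0.12 dz 0.47 rz -0.01
...same
```

```bash
python3 -m inch '[{"grip":0,"dx":0.04,"dy":-0.1,"dz":0.3,"rx":0.1,"ry":0,"rz":0},{"grip":0,"dx":0,"dy":0,"dz":0.15,"rx":0,"ry":0,"rz":0},{"grip":0,"dx":0,"dy":0,"dz":0.1,"rx":0,"ry":0,"rz":0},{"grip":0,"dx":0,"dy":0,"dz":0,"rx":0,"ry":0,"rz":0}]'; python3 plan.py .425 .2575 .079 116.5
```

```text
time: 23.75
tool_pos: [0.4266, 0.2587, 0.0788]
ee_rot: [3.137, -0.002, 2.032]
wrist_force: [-0.5, -0.4, -1.3]
width: 0.0395
t 23.75 pos [0.4266 0.2587 0.0788] psi 116.44 tilt 0.26 w 0.0395 q6 -0.03 F [-0.5 -0.4 -1.3]
D mm [-1.6 -1.2  0.2] rotvec deg [ 0.25 -0.09 -0.06] rows 1
0 dx -0.02 dy -0.08 dz -0.01 rz -0.01
...same
```

```bash
python3 -m inch '[{"grip":0,"dx":0,"dy":-0.04,"dz":0.08,"rx":0,"ry":0,"rz":0},{"grip":0.6,"dx":0,"dy":0,"dz":0,"rx":0,"ry":0,"rz":0},{"grip":0.65,"dx":0,"dy":0,"dz":0,"rx":0,"ry":0,"rz":0},{"grip":0.65,"dx":0,"dy":0,"dz":-0.2,"rx":0,"ry":0,"rz":0},{"grip":0.65,"dx":0,"dy":0,"dz":-1,"rx":0,"ry":0,"rz":0},{"grip":0.65,"dx":0,"dy":0,"dz":-1,"rx":0,"ry":0,"rz":0},{"grip":0.8,"dx":0,"dy":0,"dz":-1,"rx":0,"ry":0,"rz":0},{"grip":1,"dx":0,"dy":0,"dz":-1,"rx":0,"ry":0,"rz":0}]'; python3 plan.py .5915 0.0503 .19 114.3;python3 -c "
from h import *
p=snap('scene');cv2.imwrite('pics/s5.png',cv2.resize(p['frame'][80:230,290:450,::-1],None,fx=4,fy=4))"
```

```text
time: 24.75
tool_pos: [0.4246, 0.2575, 0.1843]
ee_rot: [3.14, -0.002, 2.032]
wrist_force: [-0.4, -0.0, -1.1]
width: 0.0776
t 24.75 pos [0.4246 0.2575 0.1843] psi 116.43 tilt 0.12 w 0.0776 q6 -0.03 F [-0.4 -0.  -1.1]
D mm [ 166.9 -207.2    5.7] rotvec deg [ 0.06 -0.1   2.13] rows 9
0 dx -1.15 dy 0.25 dz -0.03 rz 0.05
1 dx -1.15 dy 0.26 dz -0.03 rz 0.05
2 dx -1.15 dy 0.26 dz -0.03 rz 0.05
3 dx -1.15 dy 0.27 dz -0.03 rz 0.05
4 dx -1.15 dy 0.27 dz -0.03 rz 0.05
5 dx -1.15 dy 0.28 dz -0.03 rz 0.05
6 dx -1.15 dy 0.28 dz -0.03 rz 0.05
7 dx -1.15 dy 0.29 dz -0.03 rz 0.05
8 dx -1.15 dy 0.29 dz -0.03 rz 0.05
```

View pics/s5.png

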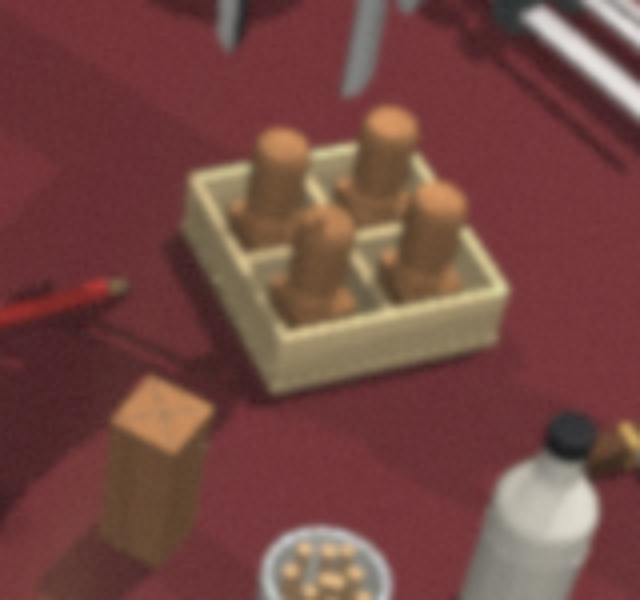

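All four feet stand upright in the crate. Next, the blank.

```bash
python3 -m inch '[{"grip":1,"dx":-1,"dy":0.23,"dz":0,"rx":0,"ry":0,"rz":0.1},{"grip":1,"dx":-1,"dy":0.23,"dz":0,"rx":0,"ry":0,"rz":0.1},{"grip":1,"dx":-1,"dy":0.23,"dz":0,"rx":0,"ry":0,"rz":0.1},{"grip":1,"dx":-1,"dy":0.23,"dz":0,"rx":0,"ry":0,"rz":0.1},{"grip":1,"dx":-1,"dy":0.23,"dz":0,"rx":0,"ry":0,"rz":0},{"grip":1,"dx":-1,"dy":0.25,"dz":0,"rx":0,"ry":0,"rz":0},{"grip":1,"dx":-1,"dy":0.25,"dz":0,"rx":0,"ry":0,"rz":0},{"grip":1,"dx":-1,"dy":0.25,"dz":0,"rx":0,"ry":0,"rz":0},{"grip":1,"dx":-1,"dy":0.25,"dz":0,"rx":0,"ry":0,"rz":0},{"grip":1,"dx":-0.7,"dy":0.2,"dz":0,"rx":0,"ry":0,"rz":0},{"grip":1,"dx":0,"dy":0,"dz":0,"rx":0,"ry":0,"rz":0}]'; python3 plan.py .5915 0.0503 .17 114.3
```

```text
time: 26.18
tool_pos: [0.586, 0.0576, 0.1837]
ee_rot: [3.136, -0.005, 1.998]
wrist_force: [-0.1, 0.1, -0.2]
width: 0.0944
t 26.18 pos [0.586  0.0576 0.1837] psi 114.46 tilt 0.43 w 0.0944 q6 -0.43 F [-0.1  0.1 -0.2]
D mm [  5.5  -7.3 -13.7] rotvec deg [ 0.35 -0.26  0.16] rows 1
0 dx -0.36 dy 0.08 dz 0.55 rz 0.03
...same
```

```bash
python3 -m inch '[{"grip":1,"dx":-0.36,"dy":0.08,"dz":0.4,"rx":0.07,"ry":-0.05,"rz":0.03},{"grip":1,"dx":0,"dy":0,"dz":0,"rx":0,"ry":0,"rz":0},{"grip":1,"dx":0,"dy":0,"dz":0,"rx":0,"ry":0,"rz":0}]'; python3 plan.py .5915 0.0503 .06 114.3; python3 -c "
from h import *
p=snap('wrist','w3.png')"
```

```text
time: 26.55
tool_pos: [0.5908, 0.0515, 0.1725]
ee_rot: [-3.14, -0.001, 1.997]
wrist_force: [0.6, -0.2, 0.2]
width: 0.0938
t 26.55 pos [0.5908 0.0515 0.1725] psi 114.4 tilt 0.1 w 0.0938 q6 -0.43 F [ 0.6 -0.2  0.2]
D mm [   0.7   -1.2 -112.5] rotvec deg [-0.08 -0.07  0.1 ] rows 5
0 dx -0.01 dy 0.00 dz 0.90 rz 0.00
...same
```

View pics/w3.png

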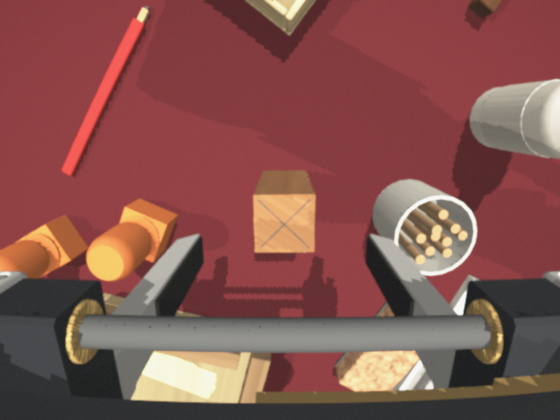

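The blank sits square between the open jaws at about (285,222). The tin and the orange foot are clear of the fingers. Descending.

```bash
python3 -c "
from h import *
p=snap('wrist');print(at_z(p,(285,222.5),.11))"; python3 -m inch '[{"grip":1,"dx":0,"dy":0,"dz":1,"rx":0,"ry":0,"rz":0},{"grip":1,"dx":0,"dy":0,"dz":1,"rx":0,"ry":0,"rz":0},{"grip":1,"dx":0,"dy":0,"dz":1,"rx":0,"ry":0,"rz":0},{"grip":1,"dx":0,"dy":0,"dz":0.7,"rx":0,"ry":0,"rz":0},{"grip":1,"dx":0,"dy":0,"dz":0.2,"rx":0,"ry":0,"rz":0},{"grip":1,"dx":0,"dy":0,"dz":0,"rx":0,"ry":0,"rz":0}]'; python3 plan.py .5915 0.0503 .06 114.3
```

```text
[0.59029624 0.05299072 0.11      ]
time: 27.4
tool_pos: [0.5923, 0.0531, 0.0759]
ee_rot: [3.136, 0.002, 1.999]
wrist_force: [0.6, -0.3, 0.0]
width: 0.0941
t 27.4 pos [0.5923 0.0531 0.0759] psi 114.53 tilt 0.31 w 0.0941 q6 -0.43 F [ 0.6 -0.3  0. ]
D mm [ -0.8  -2.8 -15.9] rotvec deg [0.3  0.09 0.23] rows 1
0 dx -0.09 dy -0.08 dz 0.64 rz 0.05
...same
```

```bash
python3 -m inch '[{"grip":1,"dx":-0.07,"dy":-0.06,"dz":0.55,"rx":0.06,"ry":0.02,"rz":0.05},{"grip":0.7,"dx":0,"dy":0,"dz":0.08,"rx":0,"ry":0,"rz":0},{"grip":0.4,"dx":0,"dy":0,"dz":0,"rx":0,"ry":0,"rz":0},{"grip":0,"dx":0,"dy":0,"dz":0,"rx":0,"ry":0,"rz":0},{"grip":0,"dx":0,"dy":0,"dz":0,"rx":0,"ry":0,"rz":0},{"grip":0,"dx":0,"dy":0,"dz":0,"rx":0,"ry":0,"rz":0},{"grip":0,"dx":0,"dy":0,"dz":0,"rx":0,"ry":0,"rz":0},{"grip":0,"dx":0,"dy":0,"dz":0,"rx":0,"ry":0,"rz":0}]'; python3 plan.py .594 -.176 .1 100.6
```

```text
time: 28.4
tool_pos: [0.5933, 0.0504, 0.0622]
ee_rot: [3.138, 0.002, 1.994]
wrist_force: [0.7, -0.7, 0.0]
width: 0.0438
t 28.4 pos [0.5933 0.0504 0.0622] psi 114.26 tilt 0.24 w 0.0438 q6 -0.43 F [ 0.7 -0.7  0. ]
D mm [   0.7 -226.4   37.8] rotvec deg [ 0.22  0.09 13.66] rows 10
0 dx -0.83 dy -0.37 dz -0.15 rz 0.27
1 dx -0.84 dy -0.35 dz -0.15 rz 0.27
2 dx -0.84 dy -0.33 dz -0.15 rz 0.27
3 dx -0.85 dy -0.31 dz -0.15 rz 0.27
4 dx -0.86 dy -0.29 dz -0.15 rz 0.27
5 dx -0.86 dy -0.27 dz -0.15 rz 0.27
6 dx -0.87 dy -0.25 dz -0.15 rz 0.27
7 dx -0.88 dy -0.23 dz -0.15 rz 0.27
8 dx -0.88 dy -0.21 dz -0.15 rz 0.27
9 dx -0.89 dy -0.19 dz -0.15 rz 0.27
```

```bash
python3 -m inch '[{"grip":0,"dx":0,"dy":0,"dz":-1,"rx":0,"ry":0,"rz":0},{"grip":0,"dx":0,"dy":0,"dz":-1,"rx":0,"ry":0,"rz":0},{"grip":0,"dx":-0.3,"dy":-0.12,"dz":-1,"rx":0,"ry":0,"rz":0.3},{"grip":0,"dx":-0.85,"dy":-0.36,"dz":-0.7,"rx":0,"ry":0,"rz":0.35},{"grip":0,"dx":-0.85,"dy":-0.34,"dz":-0.3,"rx":0,"ry":0,"rz":0.35},{"grip":0,"dx":-0.86,"dy":-0.3,"dz":0,"rx":0,"ry":0,"rz":0.35},{"grip":0,"dx":-0.86,"dy":-0.28,"dz":0,"rx":0,"ry":0,"rz":0.35},{"grip":0,"dx":-0.88,"dy":-0.25,"dz":0,"rx":0,"ry":0,"rz":0.35},{"grip":0,"dx":-0.9,"dy":-0.22,"dz":0,"rx":0,"ry":0,"rz":0.35},{"grip":0,"dx":-0.9,"dy":-0.18,"dz":0,"rx":0,"ry":0,"rz":0.35},{"grip":0,"dx":-0.9,"dy":-0.18,"dz":0,"rx":0,"ry":0,"rz":0},{"grip":0,"dx":-0.5,"dy":-0.1,"dz":0,"rx":0,"ry":0,"rz":0}]'; python3 plan.py .598 -.179 .15 100.6
```

```text
time: 29.9
tool_pos: [0.5906, -0.1571, 0.1584]
ee_rot: [-3.14, -0.004, 1.75]
wrist_force: [0.0, -0.1, -1.2]
width: 0.0437
t 29.9 pos [ 0.5906 -0.1571  0.1584] psi 100.24 tilt 0.24 w 0.0437 q6 -0.53 F [ 0.  -0.1 -1.2]
D mm [  7.4 -21.9  -8.4] rotvec deg [-0.11 -0.21 -0.36] rows 1
0 dx -0.91 dy 0.13 dz 0.34 rz -0.07
...same
```

```bash
python3 -m inch '[{"grip":0,"dx":-0.75,"dy":0.13,"dz":0.2,"rx":-0.02,"ry":-0.04,"rz":-0.07},{"grip":0,"dx":0,"dy":0,"dz":0,"rx":0,"ry":0,"rz":0},{"grip":0,"dx":0,"dy":0,"dz":0,"rx":0,"ry":0,"rz":0}]'; python3 plan.py .598 -.179 .081 100.6; python3 -c "
from h import *
p=snap('top');cv2.imwrite('pics/t6.png',cv2.resize(p['frame'][150:290,270:430,::-1],None,fx=5,fy=4))
p=snap('scene');cv2.imwrite('pics/s6.png',cv2.resize(p['frame'][150:310,140:300,::-1],None,fx=4,fy=3.7))
p=snap('wrist','w6.png')"
```

```text
time: 30.28
tool_pos: [0.5976, -0.1757, 0.152]
ee_rot: [-3.141, -0.002, 1.756]
wrist_force: [0.4, 0.6, -1.4]
width: 0.0438
t 30.27 pos [ 0.5976 -0.1757  0.152 ] psi 100.6 tilt 0.11 w 0.0438 q6 -0.56 F [ 0.4  0.6 -1.4]
D mm [  0.4  -3.3 -71. ] rotvec deg [-0.03 -0.1   0.  ] rows 3
0 dx -0.04 dy -0.00 dz 0.95 rz 0.00
...same
```

View pics/s6.png

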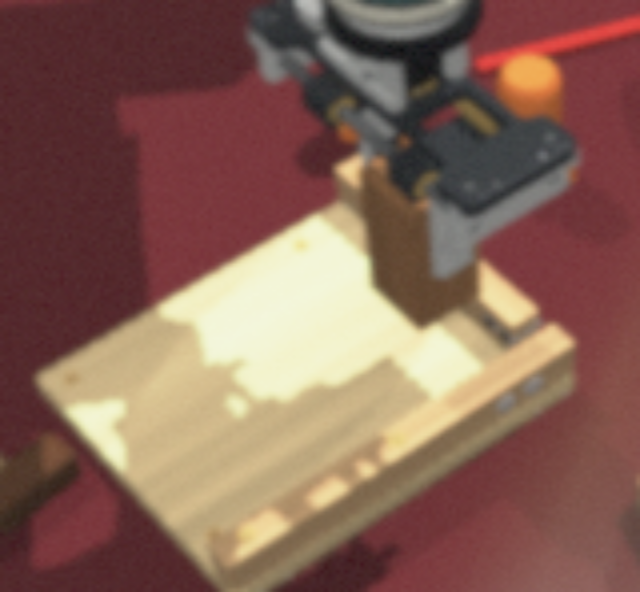

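View pics/w6.png

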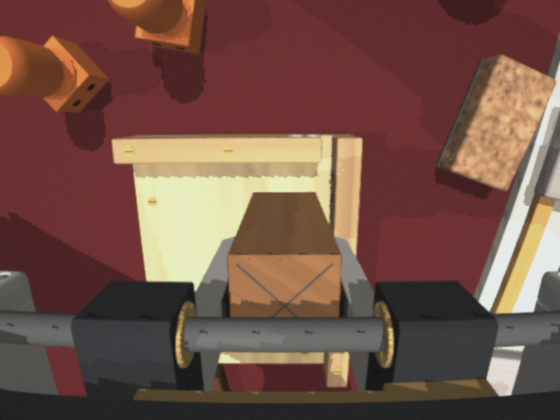

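The blank hangs over the board near the corner, and the fences run parallel to the tool axes in the wrist view. Lowering it about 20 mm clear of both fences.

```bash
python3 -m inch '[{"grip":0,"dx":-0.1,"dy":-0.08,"dz":0.9,"rx":0,"ry":0,"rz":0},{"grip":0,"dx":0,"dy":-0.05,"dz":0.9,"rx":0,"ry":0,"rz":0},{"grip":0,"dx":0,"dy":0,"dz":0.5,"rx":0,"ry":0,"rz":0},{"grip":0,"dx":0,"dy":0,"dz":0.1,"rx":0,"ry":0,"rz":0},{"grip":0,"dx":0,"dy":0,"dz":0,"rx":0,"ry":0,"rz":0}]'; python3 plan.py .598 -.179 .081 100.6
```

```text
time: 31.05
tool_pos: [0.5964, -0.1767, 0.0935]
ee_rot: [3.138, 0.001, 1.759]
wrist_force: [-0.1, 0.8, -2.1]
width: 0.0439
t 31.05 pos [ 0.5964 -0.1767  0.0935] psi 100.81 tilt 0.23 w 0.0439 q6 -0.57 F [-0.1  0.8 -2.1]
D mm [  1.6  -2.3 -12.5] rotvec deg [0.23 0.05 0.21] rows 1
0 dx -0.10 dy 0.04 dz 0.50 rz 0.04
...same
```

```bash
python3 -m inch '[{"grip":0,"dx":0,"dy":0,"dz":0.3,"rx":0.04,"ry":0.01,"rz":0.04},{"grip":0,"dx":0,"dy":0,"dz":0.15,"rx":0,"ry":0,"rz":0},{"grip":0,"dx":0,"dy":0,"dz":0.05,"rx":0,"ry":0,"rz":0},{"grip":0,"dx":0,"dy":0,"dz":0,"rx":0,"ry":0,"rz":0}]'; python3 plan.py .6139 -.1558 .081 100.6
```

```text
time: 31.55
tool_pos: [0.5977, -0.1771, 0.0821]
ee_rot: [3.138, 0.002, 1.756]
wrist_force: [0.4, -0.1, -2.0]
width: 0.0436
t 31.55 pos [ 0.5977 -0.1771  0.0821] psi 100.6 tilt 0.21 w 0.0436 q6 -0.56 F [ 0.4 -0.1 -2. ]
D mm [16.2 21.3 -1.1] rotvec deg [ 0.18  0.1  -0.  ] rows 1
0 dx 0.72 dy 0.80 dz 0.05 rz -0.00
...same
```

```bash
python3 -m inch '[{"grip":0,"dx":0.3,"dy":0.3,"dz":0.02,"rx":0.03,"ry":0.02,"rz":0},{"grip":0,"dx":0.2,"dy":0.2,"dz":0,"rx":0,"ry":0,"rz":0},{"grip":0,"dx":0,"dy":0,"dz":0.03,"rx":0,"ry":0,"rz":0},{"grip":0,"dx":0,"dy":0,"dz":0,"rx":0,"ry":0,"rz":0}]'; python3 plan.py .6139 -.1558 .0805 100.6
```

```text
time: 32.05
tool_pos: [0.6089, -0.1611, 0.0812]
ee_rot: [3.14, 0.0, 1.756]
wrist_force: [-0.5, -0.4, -1.9]
width: 0.044
t 32.05 pos [ 0.6089 -0.1611  0.0812] psi 100.63 tilt 0.07 w 0.044 q6 -0.53 F [-0.5 -0.4 -1.9]
D mm [ 5.   5.3 -0.7] rotvec deg [0.07 0.01 0.03] rows 1
0 dx 0.17 dy 0.24 dz 0.03 rz 0.01
...same
```

```bash
python3 -m inch '[{"grip":0,"dx":0.15,"dy":0.2,"dz":0.02,"rx":0,"ry":0,"rz":0},{"grip":0,"dx":0.06,"dy":0.08,"dz":0.02,"rx":0,"ry":0,"rz":0},{"grip":0,"dx":0.05,"dy":0.05,"dz":0,"rx":0,"ry":0,"rz":0},{"grip":0,"dx":0.05,"dy":0.05,"dz":0,"rx":0,"ry":0,"rz":0}]'; python3 plan.py .6139 -.1558 .0805 100.6; python3 -c "
from h import *
o=robot.get_obs();R=Ro.from_euler('xyz',o['ee_rot']);print('tool F',R.inv().apply(o['wrist_force']),'T',o['wrist_torque'])"
```

```text
time: 32.55
tool_pos: [0.6142, -0.1569, 0.0807]
ee_rot: [-3.134, 0.009, 1.754]
wrist_force: [-3.1, -3.9, -0.8]
width: 0.0441
t 32.55 pos [ 0.6142 -0.1569  0.0807] psi 100.49 tilt 0.67 w 0.0441 q6 -0.52 F [-3.1 -3.9 -0.8]
D mm [-0.3  1.1 -0.2] rotvec deg [-0.43  0.52 -0.11] rows 1
0 dx 0.05 dy -0.00 dz 0.01 rz -0.02
...same
tool F [-3.2705405  -3.79097108  0.82371656] T [-0.86368325  0.62227871  0.0545736 ]
```

```bash
python3 -m inch '[{"grip":0,"dx":0.1,"dy":0.1,"dz":0.02,"rx":-0.08,"ry":0.1,"rz":0},{"grip":0,"dx":0.1,"dy":0.1,"dz":0,"rx":-0.06,"ry":0.08,"rz":0},{"grip":0,"dx":0.1,"dy":0.1,"dz":0,"rx":-0.06,"ry":0.08,"rz":0}]'; python3 plan.py .6139 -.1558 .0805 100.6; python3 -c "
from h import *
for i in range(3):
    o=robot.get_obs();R=Ro.from_euler('xyz',o['ee_rot']);print('tool F',R.inv().apply(o['wrist_force']).round(2),'T',o['wrist_torque'].round(2));snap('top')"
```

```text
time: 32.92
tool_pos: [0.6142, -0.1572, 0.0805]
ee_rot: [-3.135, -0.0, 1.751]
wrist_force: [-5.0, -7.0, 0.7]
width: 0.0438
t 32.92 pos [ 0.6142 -0.1572  0.0805] psi 100.34 tilt 0.38 w 0.0438 q6 -0.52 F [-5.  -7.   0.7]
D mm [-0.3  1.4 -0. ] rotvec deg [-0.38 -0.01 -0.26] rows 1
0 dx 0.06 dy -0.00 dz 0.00 rz -0.05
...same
tool F [-6.02 -6.16 -0.62] T [-1.69  1.16  0.24]
tool F [-5.32 -6.17 -0.57] T [-1.56  1.18  0.28]
tool F [-5.34 -6.71  0.2 ] T [-1.63  1.14  0.26]
```

```bash
python3 -c "
from h import *
p=snap('top');cv2.imwrite('pics/t7.png',cv2.resize(p['frame'][:,:,::-1],None,fx=1.42,fy=1.42))
p=snap('scene');cv2.imwrite('pics/s7.png',cv2.resize(p['frame'][180:280,200:300,::-1],None,fx=6,fy=6,interpolation=2))
p=snap('wrist','w7.png')
o=robot.get_obs();R=Ro.from_euler('xyz',o['ee_rot']);print('tool F',R.inv().apply(o['wrist_force']).round(2),o['tool_pos'],o['time'],abs(o['qvel']).max())"
```

```text
tool F [-5.83 -5.89 -0.21] [ 0.61415686 -0.15716002  0.08050566] 33.225 0.0012161687917420514
```

View pics/s7.png

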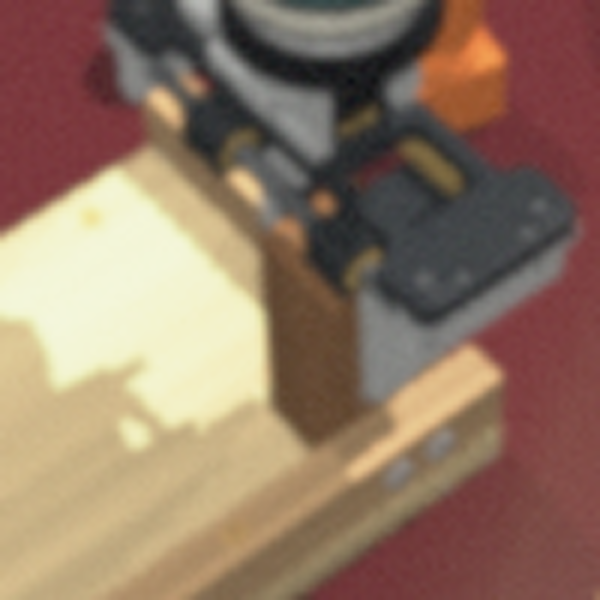

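View pics/w7.png

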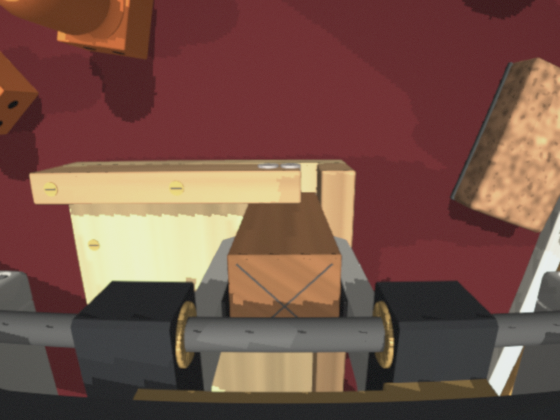

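View pics/t7.png

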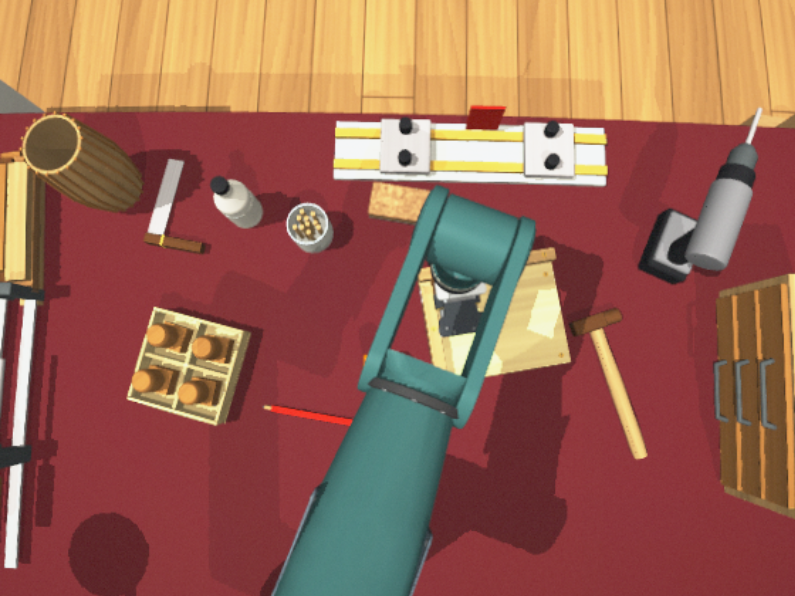

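```bash
python3 -c "
from h import *
for i in range(14): snap('top')
o=robot.get_obs();R=Ro.from_euler('xyz',o['ee_rot']);print('tool F',R.inv().apply(o['wrist_force']).round(2),o['tool_pos'],o['time'],o['width'])
print(robot.close_job())"
```

```text
tool F [-6.38 -6.43  0.26] [ 0.61418424 -0.15717021  0.08053245] 33.925 0.04383467509443791
the job is handed in; nothing more can be done
None
```

I put both turned feet from the board upright into the two empty crate cells, one in each, and let go of them. The leg blank now stands in the corner, and I handed the job in at 33.9 s of the 72 s limit with the gripper still holding it pressed.

- **Crate:** the last top picture shows all four feet standing upright, one per cell.
- **Blank:** it stands on the board and looks flush against both fences. Its measured position is within about 1.5 mm of the corner position I worked out from the images. The tool tilt is about 0.4° (limit about 2.9°).
- **Push:** the wrist force read about 6 N toward each fence and held steady for 1 s before hand-in (at least 1.5 N needed). This is the total at the wrist, so it includes a little drag from the board. The force at each fence was not measured separately.
- **Other things:** the sanding block, try square, bottle, tin and mallet look unmoved in the last picture. The arm hides part of the pencil and nearly all of the orange look-alikes. I never gripped or touched the look-alikes.

None of the checks failed. The only disagreement was about 1–2 mm between the board's position in the two cameras.

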